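# Reload the tube sampler from the mixer

### The job

Change over the tube sampler: draw each finished rack out of its lane from under the hood and stand it in the grey return tray, and lift every rack off the mixer against its spring catch and slide each into a lane of its own, tubes first under the hood, fully home against the stop with its fin outside. When all that is done, press Start. Leave the bottle, the jar and the tip box where they are.

Things in the scene. Friction and masses are not known exactly. Their poses are not given: they have to be found in the camera images.
- mixer: orbital mixer at rest, fixed, 290 x 215 mm, deck 80 mm up; origin centre of its underside, z up. Four places at x -93, -31, +31, +93 mm, y 0: nests between 10 mm high ribs, about 2 mm of play; some are empty. A rack in its place has its middle over the place's and its fin to the mixer's +y. Beyond each fin end stands a sprung roller catch, 30 mm wide, up to 31 mm above the deck.
- catch0 (a joint): sprung roller catch of the place at x -93 mm (the others are alike): 0 at rest, grows to 0.006 m as it is pushed back along the mixer's +y, force 4.5 to 7.5 N. Its roller lies 2 mm over the bead at the rack's foot and holds the rack down: lifting a rack straight up by its fin takes about 7 N (rack's weight included) and the rack is clear of the catch after 15 mm.
- sampler: tube sampler, fixed, 290 mm wide (x), y -200 to +150 mm; origin on its underside, below the hood's front edge. Four lanes run along y, at x -96, -32, +32, +96 mm, floor 45 mm up. Open above from y +150 to 0, with 12 mm high ribs between (56 mm clear, narrowing from y +27 to 0 to 49 mm). Under the hood from y 0 to -75, where the end stop is.
- sampler_lane0 (a point): middle of the hood's front edge, at the floor of the lane at x -96 mm; axes as the sampler's. The hood's under side is 64 mm above the lane floor, its lip is 10 mm thick and reaches back to y -60; behind, the housing stands 170 mm above the bench. Racks go in tubes first (towards -y), fin outside; fully home against the stop a rack's middle is at y -10 mm in its lane.
- tray: grey return tray, fixed, 180 (x) x 130 (y) x 25 mm, wall 4 mm, floor 4 mm thick; origin centre of its underside. Room for two racks side by side, lengthwise along its x, either way round (for instance at y -32 and +32 mm).
- start (a joint): Start button on top of the sampler: 0 up, 0.006 m fully pressed; springs back; about 4 N presses it fully
- start_top (a point): centre of the top of the Start button (white, 26 mm across), pressed downwards
- rack_a_fin (a point): centre of rack_a's lifting fin, 52 mm above the rack's underside and 52 mm along its +y from its middle. The fin is the rack's handle: 16 mm thick (x), 22 mm long (y +41 to +63 from the middle), top 70 mm above the underside; it stands on a low foot 12 mm high (y +32 to +65) that ends in a rounded bead 8 mm across. All racks are alike.
- rack_a_center (a point): waiting rack, clipped on the mixer at the start, or absent: white tube rack with ten grey-capped 2 ml tubes (2 rows of 5), one rigid thing of 0.14 to 0.22 kg, 44 mm wide (x), 134 mm long (y -65 to +69). Tube block y -65 to +32, 34 mm high, caps up to 52 mm; beyond it the lifting fin (see rack_a_fin). Point: middle of the rack, 35 mm above its underside.
- rack_b_center (a point): waiting rack, clipped on the mixer at the start, or absent: same make and point as rack_a_center
- rack_c_center (a point): waiting rack, clipped on the mixer at the start, or absent: same make and point as rack_a_center
- rack_d_center (a point): waiting rack, clipped on the mixer at the start, or absent: same make and point as rack_a_center
- done_w_center (a point): finished rack, home in a lane of the sampler at the start or absent (one or two of the four are present): same make and point as rack_a_center
- done_x_center (a point): finished rack, home in a lane of the sampler at the start or absent (one or two of the four are present): same make and point as rack_a_center
- done_y_center (a point): finished rack, home in a lane of the sampler at the start or absent (one or two of the four are present): same make and point as rack_a_center
- done_z_center (a point): finished rack, home in a lane of the sampler at the start or absent (one or two of the four are present): same make and point as rack_a_center
- bottle: bystander: capped reagent bottle, 60 mm across, 120 mm high, origin centre of its underside
- jar: bystander: jar with a green lid, 76 mm across, 100 mm high, origin centre of its underside
- tipbox: bystander: open box of yellow pipette tips, 85 x 120 x 54 mm, origin centre of its underside
There are look-alikes about, which are no part of the job. Leave any blue look-alike of the part that bears done_w_center alone.

How it is judged:
On the way, in this order (a step that is already met when the one before it is completed fails the run):
1. every rack from the mixer is home in a lane of the sampler and the finished racks stand in the tray (y of rack_a_center in the frame of sampler between -0.02 and -0.004 m and x of rack_a_center in the frame of sampler between -0.12 and 0.12 m and z of rack_a_center in the frame of sampler between 0.074 and 0.086 m and angle between each of rack_a_center, rack_b_center, rack_c_center, rack_d_center, done_w_center, done_x_center, done_y_center, done_z_center's own z axis and vertical below 0.1 rad and y of rack_b_center in the frame of sampler between -0.02 and -0.004 m and x of rack_b_center in the frame of sampler between -0.12 and 0.12 m and z of rack_b_center in the frame of sampler between 0.074 and 0.086 m and y of rack_c_center in the frame of sampler between -0.02 and -0.004 m and x of rack_c_center in the frame of sampler between -0.12 and 0.12 m and z of rack_c_center in the frame of sampler between 0.074 and 0.086 m and y of rack_d_center in the frame of sampler between -0.02 and -0.004 m and x of rack_d_center in the frame of sampler between -0.12 and 0.12 m and z of rack_d_center in the frame of sampler between 0.074 and 0.086 m and x of done_w_center in the frame of tray between -0.05 and 0.05 m and y of done_w_center in the frame of tray between -0.055 and 0.055 m and z of done_w_center in the frame of tray between 0.032 and 0.046 m and x of done_x_center in the frame of tray between -0.05 and 0.05 m and y of done_x_center in the frame of tray between -0.055 and 0.055 m and z of done_x_center in the frame of tray between 0.032 and 0.046 m and x of done_y_center in the frame of tray between -0.05 and 0.05 m and y of done_y_center in the frame of tray between -0.055 and 0.055 m and z of done_y_center in the frame of tray between 0.032 and 0.046 m and x of done_z_center in the frame of tray between -0.05 and 0.05 m and y of done_z_center in the frame of tray between -0.055 and 0.055 m and z of done_z_center in the frame of tray between 0.032 and 0.046 m), for 0.2 s.
2. Start is pressed (value of joint start above 0.004 m).
At the end, for the whole second after the job is handed in: every rack from the mixer sits upright on a lane floor of the sampler, pushed home (within 6 mm of the end stop), every finished rack stands upright on the floor of the return tray, Start has been pressed after that and is up again (all of step 1 and value of joint start below 0.002 m); the robot touches nothing.
It fails at once if a bystander (bottle, jar, tip box) is moved by more than 30 mm (distance of any of bottle, jar, tipbox from where it was at the start of the episode above 0.03 m).
Of rack_a, rack_b, rack_c, rack_d only 3 to 4 are there at a start; the rules pass over those that are not, and their reading is None.
Of done_w, done_x, done_y, done_z only 1 to 2 are there at a start; the rules pass over those that are not, and their reading is None.
At some moment in a run one of rack_a, rack_b, rack_c, rack_d, done_w, done_x, done_y, done_z may be knocked a few centimetres aside while the robot is not near it.
Once in a run the grip may slacken for a moment while it holds something.
It also fails if it takes over 210 s, if anything falls off the work surface, if the arm or the gripper's body presses on something with over 40 N, if the wrist force passes 120 N, or if a joint passes its speed limit or range.

### The arm

A 6-joint arm with a two-finger parallel gripper is mounted at the origin on the work surface. World frame = base frame: x ahead of the robot, y to its left, z up, the work surface at z = 0. Lengths are in m, angles in rad, forces in N, time in s.
With the tool pointing down it reaches from about 0.35 to 0.775 m from the base axis. Payload 5.5 kg.
Tool frame: the origin (TCP) lies at the very end of the fingers, on their centre line; the grasp point (between the pads) lies hold_point_z behind it (hold_point_z is the distance from the TCP to the grasp point, in m); x points along the fingers, y is the direction in which the jaws open and shut, and the axes are right-handed (so a half turn about x gives the same grasp; the last joint's range is limited). The gripper opens to 85 mm and grips with 20 to 120 N. Pads are 22 mm wide; open, the fingers measure 114 mm over their backs; the gripper's body (76 mm by 85 mm) begins 54 mm behind the grasp point. The pads swing forward as they close: fully open they stand 13 mm farther back than shut.
Start: joints at [-1.431, 0.313, 0.046, 1.304, 0, 1.431], TCP at [0.159, -0.553, 0.231] pointing down, gripper open.
Joint ranges: [-2.76, 2.76], [-0.86, 1.69], [-1.03, 1.26], [-2.2, 2.34], [-1.47, 1.5], [-3.14, 3.14]. Speed limits (rad/s): [2.57, 2.57, 3.14, 3.14, 3.14, 3.14].

### API

Orientations are given as a unit quaternion [w, x, y, z].
In Python, from workcell import * gives the robot as it stands. The module is installed in compiled form; this text tells all that it offers.
- The arm moves only by the tool step_arm, never from a script. Its argument "targets" is a list of rows, each a list of 3 entries, a list of its own where there are three numbers: the turn, a rotation vector about the tool's x, y, z in degrees, then the shift along the tool's x, y, z in cm, then the finger opening in cm, from 0 to 8.54. A call has exactly 10 rows; each row shifts and turns the commanded pose from where the row before left it, along the tool's axes as they then stand; what a row does not reach is not made up. A row lasts 1/10 s, in which the tool goes at most 50 mm and 8.59 degrees, less where a joint would pass 70% of its speed; a pose out of reach is approached as far as the arm can. A call with a gripper value outside its range is refused whole. The fingers move at their own pace and stop on an object; "force" is the grip in N (left out, the last holds). Time passes only in rows, so rows that do not move let the fingers close, or fill a call up. It gives the time, the measured TCP pose, the force and the opening at its end, in the units of the state.
- get_state(): the state, without advancing time (a new reading comes with each control period).
- read_camera(name): name is "scene" or "side" or "wrist"; returns the picture (480x640x3 uint8, red, green, blue); there is no depth.
- camera_model(name): a dict with "fx", "fy", "cx", "cy" (pixels), "xyz" and "rotation" of the camera in the world; the wrist camera has in their place "T_tool_cam" (4x4, takes a point from camera to tool coordinates, whose origin is the TCP and whose axes are the tool frame's). Camera axes: x right, y down, z forward; pixel columns grow to the right and rows downward; lengths in m; the calibration is good to about 2 mm. A picture is of the moment at which its call begins: read the wrist's pose just before it. camera_model takes no time and is no camera call.
- hand_in(): hands the job in, once; it reports no verdict.
Trained networks look in the newest picture that a camera, given by its name, has taken for a name from the list of things; names that differ only in an ending like _2 or _b are one class to them, and where a whole thing is asked for, a point or a joint stands for the part that bears it (a point fixed in the world has none). Each returns a list of dicts, best first, with "p" (0 to 1); they miss things now and then, are a little off and sometimes report something else, mostly with a low value. They report only what shows in the picture. A call takes as long as a camera call. They do not tell look-alikes from the thing itself.
- find_in(camera, label): "extent" ([left, top, width, height] in pixels, round what is visible of it).
- silhouettes(camera, label): "mask" (480x640 bool, what is visible of it) and "extent" ([left, top, width, height] in pixels, round what is visible of it).
The state is a dict: "clock": time; "joint_pos": joint angles; "qvel": joint speeds; "tau": joint torques, N m; "tcp_pos": TCP position; "orientation": TCP orientation; "wrist_force": force on the tool from outside, world axes, zero at the start; "ft_torque": the same for the moment, N m; "finger_gap": finger opening in m.
Only numpy, scipy, OpenCV 4.12 (cv2) and the standard library are available. Lean on these libraries where they do the work, as an engineer would, in place of code of your own. Each camera call takes 0.05 s, during which the arm holds its last target.

## Working session

There is one attempt and no reset: what is moved stays moved. The work goes in short steps, Python scripts to look and compute and a tool call to move; the robot and the scene stay as the last step left them, time stands still between calls to the robot, and variables do not carry over. Pictures are saved under pics/ and viewed, and the job is handed in when it is done.

Besides the shell and the picture viewer there is one more tool, called after ">>>" by a JSON object that holds its "method" and its "body". step_arm: Moves the arm, as the interface text tells. Its arguments: {"type":"object","properties":{"targets":{"type":"array","items":{"type":"array"}},"force":{"type":"number"}},"required":["targets"]}

```bash
mkdir -p pics; ls; python3 - <<'E'
from workcell import *
import cv2
s=get_state();print(s)
for n in("scene","side","wrist"):
    print(n,camera_model(n))
    im=read_camera(n);cv2.imwrite(f"pics/{n}0.png",im[:,:,::-1])
E
```

```text
pics
{'clock': 0.0, 'joint_pos': array([-1.43062156e+00,  3.14042110e-01,  4.50029730e-02,  1.30359328e+00,
       -1.11397006e-05,  1.43121104e+00]), 'qvel': array([ 0.00153614, -0.00097952, -0.00132548,  0.00019574,  0.00047351,
        0.00146852]), 'tau': array([ 1.75484682e-03, -4.80628502e+01,  2.98532689e+01,  1.92641595e-02,
        1.52001762e-04,  1.99022742e-05]), 'tcp_pos': array([ 0.15869742, -0.55214939,  0.23039495]), 'orientation': array([-0.09793869, -0.70019585, -0.099237  ,  0.70020411]), 'wrist_force': array([0.6458505 , 0.17818635, 0.06074687]), 'ft_torque': array([-0.01702508, -0.01373454,  0.00683168]), 'finger_gap': 0.08544017021231233}
scene {'fx': 558.9404660746501, 'fy': 558.9404660746501, 'cx': 330.4758791173348, 'cy': 241.22310991039552, 'xyz': array([1.13038846, 0.73679972, 0.95512767]), 'rotation': array([-0.13646158,  0.31010801,  0.8529702 , -0.39705552])}
side {'fx': 511.0406423700412, 'fy': 511.0406423700412, 'cx': 328.195991932049, 'cy': 242.76588574627425, 'xyz': array([0.2199742 , 1.05094749, 1.06018293]), 'rotation': array([ 0.05878392, -0.11507575,  0.89476674, -0.42742778])}
wrist {'fx': 349.34769867816436, 'fy': 349.34769867816436, 'cx': 319.1795279586042, 'cy': 236.50403522206878, 'T_tool_cam': array([[ 3.95728283e-04, -3.25639901e-01,  9.45493785e-01,
        -1.42126463e-01],
       [ 9.99999488e-01,  1.00974940e-03, -7.07708345e-05,
         4.18222401e-04],
       [-9.31665977e-04,  9.45493329e-01,  3.25640134e-01,
        -8.24251683e-02],
       [ 0.00000000e+00,  0.00000000e+00,  0.00000000e+00,
         1.00000000e+00]])}
```

View pics/scene0.png

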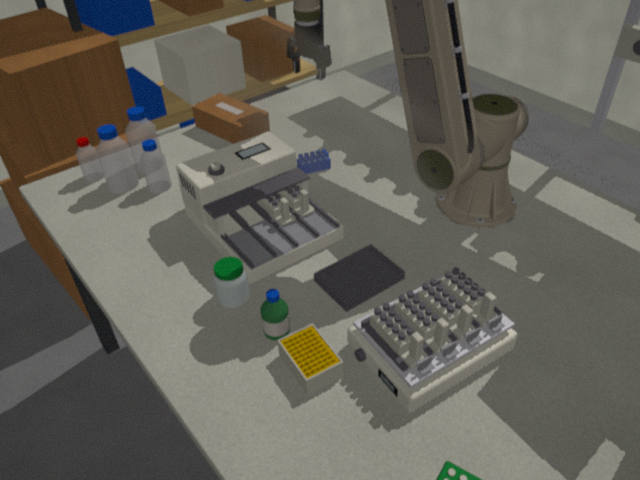

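View pics/side0.png

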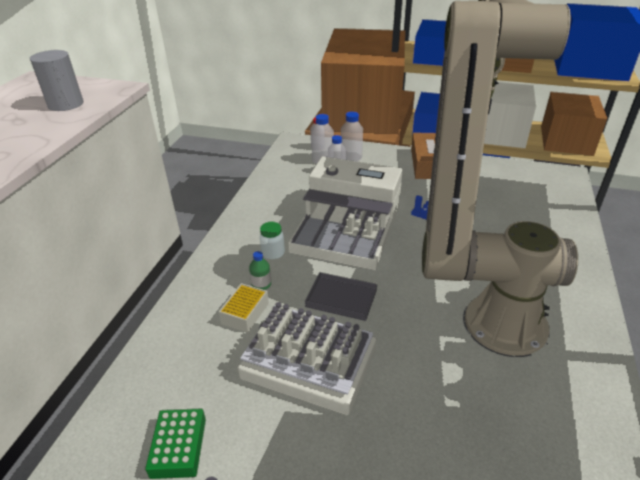

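View pics/wrist0.png

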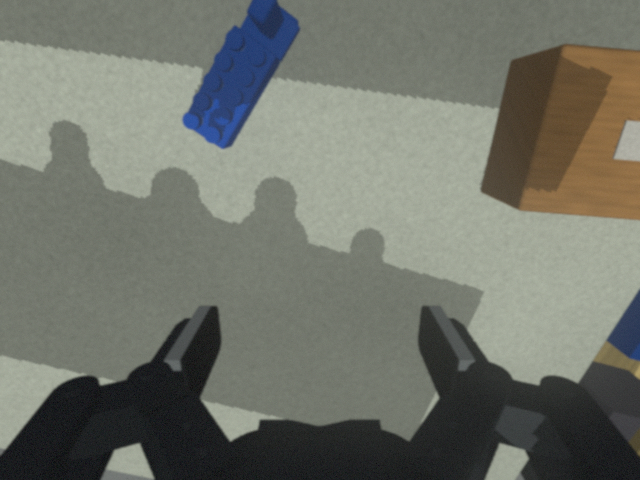

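```bash
python3 - <<'E'
import workcell
print([ (n,getattr(workcell,n) if not callable(getattr(workcell,n)) else 'f') for n in dir(workcell) if not n.startswith('_')])
E
```

```text
[('MotionError', 'f'), ('camera_model', 'f'), ('find_in', 'f'), ('get_state', 'f'), ('hand_in', 'f'), ('hold_point_z', 0.0187), ('read_camera', 'f'), ('silhouettes', 'f')]
```

```bash
cat > h.py <<'E'
import numpy as np,cv2
from scipy.spatial.transform import Rotation as R
from workcell import *
def q2R(q): return R.from_quat([q[1],q[2],q[3],q[0]]).as_matrix()
def cam(n,s=None):
    m=camera_model(n);K=np.array([[m['fx'],0,m['cx']],[0,m['fy'],m['cy']],[0,0,1.]])
    if n=='wrist':
        s=s or get_state();T=np.eye(4);T[:3,:3]=q2R(s['orientation']);T[:3,3]=s['tcp_pos'];T=T@m['T_tool_cam']
        return K,T[:3,:3],T[:3,3]
    return K,q2R(m['rotation']),np.array(m['xyz'])
def proj(c,P):
    K,Rm,t=c;p=(np.atleast_2d(P)-t)@Rm;p=p@K.T;return p[:,:2]/p[:,2:]
def ray(c,u):
    K,Rm,t=c;d=np.linalg.solve(K,[u[0],u[1],1.]);return t,Rm@d
def onz(c,u,z):
    t,d=ray(c,u);return t+d*(z-t[2])/d[2]
E
python3 - <<'E'
import cv2
a=cv2.imread('pics/scene0.png');b=cv2.imread('pics/side0.png')
def z(im,x,y,w,h,k,n): cv2.imwrite('pics/'+n,cv2.resize(im[y:y+h,x:x+w],None,fx=k,fy=k,interpolation=cv2.INTER_CUBIC))
z(a,160,130,190,150,4,'c1.png');z(a,300,230,220,180,3.6,'c2.png');z(b,285,155,130,120,5,'c3.png');z(b,230,270,160,145,4,'c4.png')
E
```

```text
(no output)
```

View pics/c1.png

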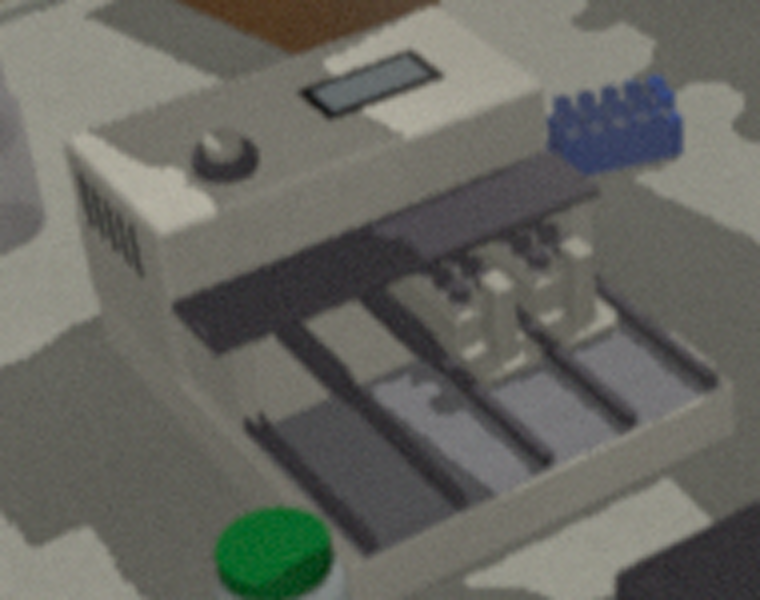

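View pics/c2.png

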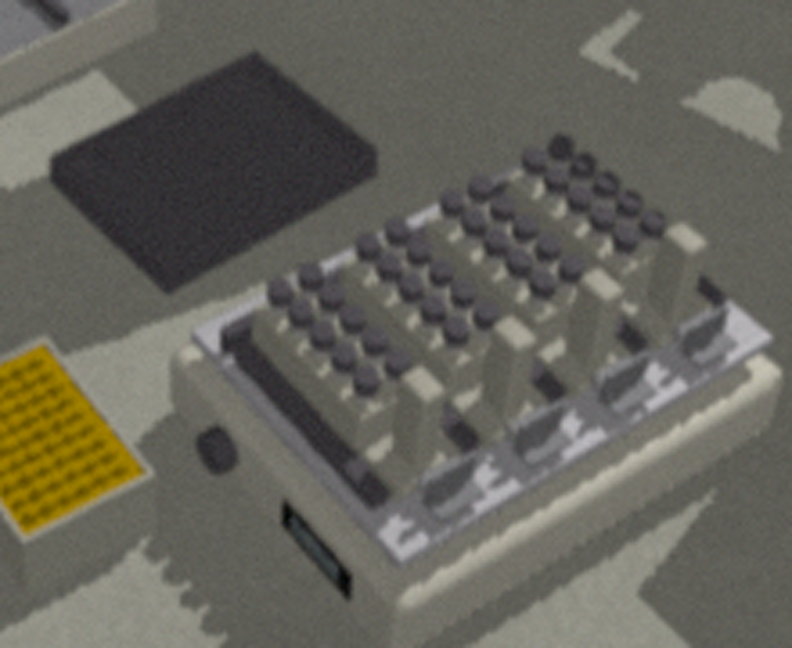

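View pics/c3.png

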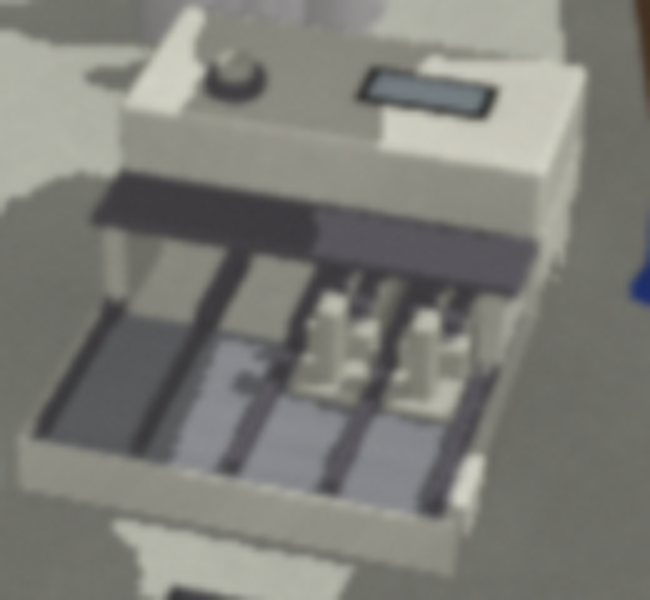

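View pics/c4.png

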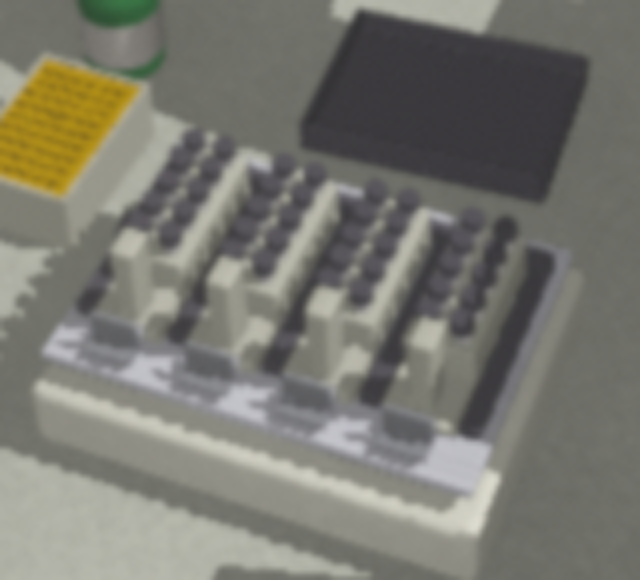

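```bash
cat > fit.py <<'E'
from h import *
from scipy.optimize import least_squares
cs,cd=cam('scene'),cam('side')
def fit(P,us,ud,x0):
    P=np.array(P,float)
    def W(v): return np.c_[P[:,:2]@np.array([[np.cos(v[2]),np.sin(v[2])],[-np.sin(v[2]),np.cos(v[2])]])+v[:2],P[:,2]]
    f=lambda v:np.r_[(proj(cs,W(v))-us).ravel(),(proj(cd,W(v))-ud).ravel()]
    r=least_squares(f,x0);print(r.x.round(4),np.degrees(r.x[2]).round(2));print(r.fun.reshape(-1,2).round(1).tolist());return r.x
c1=lambda *a:[[x/4+160,y/4+130] for x,y in a]
c2=lambda *a:[[x/3.6+300,y/3.6+230] for x,y in a]
c3=lambda *a:[[x/5+285,y/5+155] for x,y in a]
c4=lambda *a:[[x/4+230,y/4+270] for x,y in a]
S=fit([[.145,-.06,.17],[-.145,-.06,.17],[.145,-.2,.17],[-.145,-.2,.17]],c1((165,235),(540,95),(68,145),(437,8)),c3((122,110),(543,175),(195,10),(585,68)),[.4,-.2,0])
M=fit([[x,.052,.15] for x in(.093,.031,-.031,-.093)],c2((422,382),(515,333),(600,285),(687,238)),c4((131,240),(227,268),(325,297),(428,330)),[.4,.3,0])
T=fit([[.09,-.065,.025],[-.09,-.065,.025],[-.09,.065,.025]],c2((52,160),(255,55),(375,152)),c4((365,12),(585,62),(545,195)),[.4,.1,0])
D=fit([[-.096,.042,.115],[-.032,.042,.115]],c1((578,245),(497,283)),c3((428,318),(333,302)),[.4,-.2,0])
E
python3 fit.py
```

```text
[ 0.5239 -0.2729 -0.0477] -2.73
[[-0.5, 0.5], [3.5, -2.8], [-0.9, -1.4], [1.4, -1.4], [-1.9, -1.2], [-0.1, -0.3], [-3.3, -1.3], [0.1, -0.5]]
[ 0.4846  0.2722 -0.1195] -6.85
[[0.8, -0.7], [0.4, -1.0], [1.1, -1.0], [0.0, -0.7], [-0.8, -0.8], [-1.0, -0.4], [-0.8, 0.0], [-1.1, -0.3]]
[ 0.4624  0.0239 -0.0595] -3.41
[[0.2, -0.7], [1.6, -0.9], [2.7, 0.3], [-2.8, -1.2], [0.3, -1.1], [-1.2, -3.1]]
[ 0.5251 -0.2756 -0.0242] -1.39
[[0.5, -0.4], [0.5, -0.7], [-0.3, -0.3], [-1.1, -0.4]]
```

```bash
python3 - <<'E'
from h import *
s=get_state();print(q2R(s['orientation']).round(3),s['clock'])
cs,cd=cam('scene'),cam('side')
for l in ('bottle','jar','tipbox','tray','mixer','sampler','start_top'):
    o=[]
    for n in('scene','side'):
        try:
            f=find_in(n,l);o.append([(np.round(x['p'],2),np.round(x['extent']).tolist()) for x in f[:3]])
        except Exception as e:o.append(str(e)[:80])
    print(l,o)
print('lids', onz(cs,(273,296),.12),onz(cd,(258,257),.12), 'jar',onz(cs,(229,268),.1),onz(cd,(271,230),.1),'tip',onz(cs,(311,352),.054),onz(cd,(245,303),.054))
print('start',onz(cs,(160+225/4,130+143/4),.185),onz(cd,(285+237/5,155+65/5),.185))
E
```

```text
[[-0.     0.276 -0.961]
 [ 0.001 -0.961 -0.276]
 [-1.    -0.001 -0.   ]] 0.15
bottle [[(np.float64(0.71), [256.0, 286.0, 36.0, 54.0]), (np.float64(0.52), [488.0, 318.0, 14.0, 15.0])], [(np.float64(0.73), [250.0, 250.0, 22.0, 40.0]), (np.float64(0.71), [324.0, 366.0, 14.0, 19.0])]]
jar [[(np.float64(0.66), [212.0, 259.0, 38.0, 49.0])], [(np.float64(0.75), [256.0, 221.0, 30.0, 39.0]), (np.float64(0.7), [288.0, 158.0, 113.0, 115.0]), (np.float64(0.65), [327.0, 321.0, 35.0, 58.0])]]
tipbox [[(np.float64(0.59), [280.0, 326.0, 63.0, 70.0])], [(np.float64(0.65), [218.0, 284.0, 52.0, 47.0]), (np.float64(0.42), [290.0, 157.0, 112.0, 112.0])]]
tray [[(np.float64(0.68), [311.0, 243.0, 95.0, 68.0])], [(np.float64(0.71), [304.0, 271.0, 71.0, 47.0])]]
mixer [[(np.float64(0.67), [349.0, 277.0, 168.0, 136.0])], [(np.float64(0.81), [236.0, 310.0, 141.0, 104.0])]]
sampler [[(np.float64(0.9), [172.0, 132.0, 172.0, 157.0]), (np.float64(0.69), [258.0, 196.0, 37.0, 30.0])], [(np.float64(0.57), [249.0, 250.0, 23.0, 41.0])]]
start_top [[], [(np.float64(0.56), [328.0, 323.0, 36.0, 54.0]), (np.float64(0.41), [251.0, 249.0, 20.0, 41.0])]]
lids [0.71486755 0.02997917 0.12      ] [0.70134918 0.03711606 0.12      ] jar [ 0.73008086 -0.12251741  0.1       ] [ 0.71886694 -0.11533387  0.1       ] tip [0.71388279 0.15259638 0.054     ] [0.69982883 0.15731817 0.054     ]
start [ 0.59251232 -0.38533887  0.185     ] [ 0.5919238  -0.38383329  0.185     ]
```

>>> {"method": "step_arm", "body": {"targets": [[[0,0,0],[-0.7,-2.9,-3.4],5],[[0,0,0],[-0.7,-2.9,-3.4],5],[[0,0,0],[-0.7,-2.9,-3.4],5],[[0,0,0],[-0.7,-2.9,-3.4],5],[[0,0,0],[-0.7,-2.9,-3.4],5],[[0,0,0],[-0.7,-2.9,-3.4],5],[[0,0,0],[-0.7,-2.9,-3.4],5],[[0,0,0],[-0.7,-2.9,-3.4],5],[[0,0,0],[-0.7,-2.9,-3.4],5],[[0,0,0],[-0.7,-2.9,-3.4],5]], "force": 70}}

```text
clock: 1.85
tcp_pos: [0.4062, -0.1784, 0.3019]
orientation: [0.099, 0.7, 0.098, -0.7]
wrist_force: [0.2, -0.5, 0.1]
finger_gap: 0.05
```

>>> {"method": "step_arm", "body": {"targets": [[[-8,0,0],[0,-2.9,-3.4],5],[[-8,0,0],[0,0,0],5],[[-8,0,0],[0,0,0],5],[[-8,0,0],[0,0,0],5],[[-8,0,0],[0,0,0],5],[[-8,0,0],[0,0,0],5],[[-8,0,0],[0,0,0],5],[[-8,0,0],[0,0,0],5],[[-8,0,0],[0,0,0],5],[[0,0,0],[0,0,0],5]]}}

```text
clock: 2.85
tcp_pos: [0.4301, -0.1428, 0.3014]
orientation: [-0.492, -0.508, -0.491, 0.508]
wrist_force: [0.1, -1.3, -0.2]
finger_gap: 0.0499
```

```bash
python3 - <<'E'
from h import *
s=get_state();print(s['tcp_pos'],q2R(s['orientation']).round(3),s['joint_pos'].round(2),s['clock'],s['finger_gap'])
cv2.imwrite('pics/w1.png',read_camera('wrist')[:,:,::-1])
E
```

```text
[ 0.4301107  -0.14278411  0.30137846] [[ 0.     0.999 -0.034]
 [-0.    -0.034 -0.999]
 [-1.     0.     0.   ]] [-0.5   0.06 -0.09  1.41 -0.    1.11] 2.85 0.049875817240958895
```

View pics/w1.png

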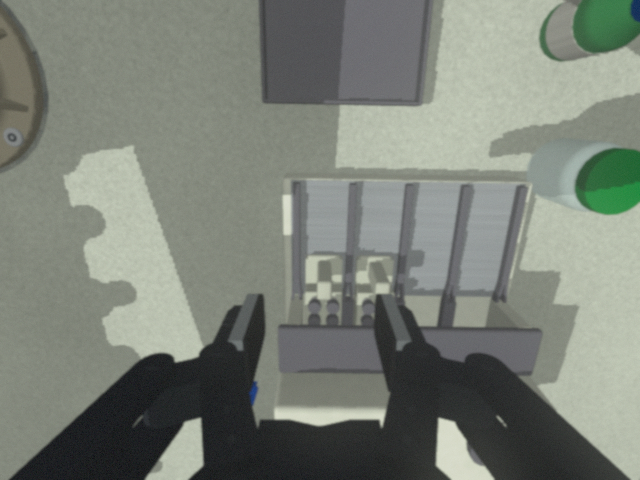

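```bash
python3 - <<'E'
import cv2
a=cv2.imread('pics/w1.png')
cv2.imwrite('pics/w1c.png',cv2.resize(a[165:385,265:555],None,fx=2.7,fy=2.7,interpolation=cv2.INTER_CUBIC))
E
```

```text
(no output)
```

View pics/w1c.png

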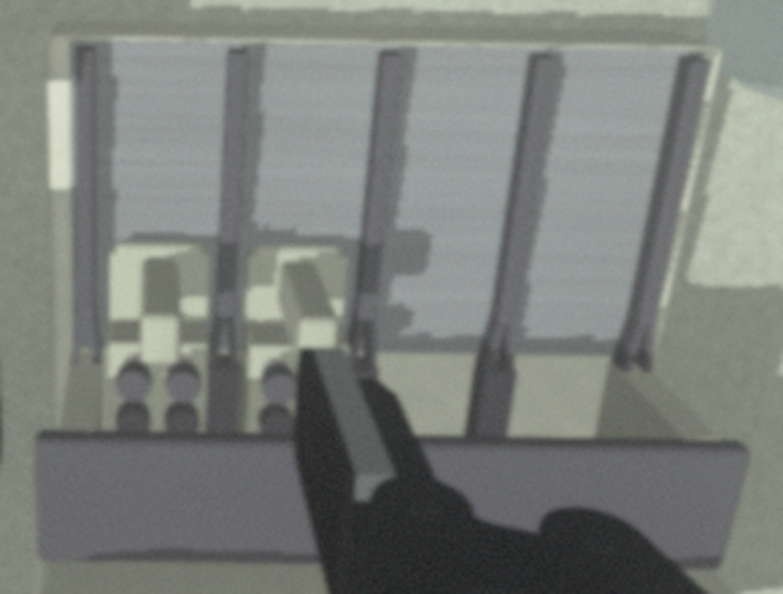

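```bash
python3 - <<'E'
from h import *
from scipy.optimize import least_squares
c=cam('wrist')
U=np.array([[37,432],[748,445],[161,338],[319,333],[240,50],[395,52],[545,55]])/2.7+[265,165]
P=np.array([[-.145,0,.119],[.145,0,.119],[-.096,.042,.115],[-.032,.042,.115],[-.064,.147,.057],[0,.147,.057],[.064,.147,.057]])
def W(v): return np.c_[P[:,:2]@np.array([[np.cos(v[2]),np.sin(v[2])],[-np.sin(v[2]),np.cos(v[2])]])+v[:2],P[:,2]]
f=lambda v:(proj(c,W(v))-U).ravel()
r=least_squares(f,[.525,-.274,-.03]);print(r.x,np.degrees(r.x[2]),r.fun.reshape(-1,2).round(1).tolist())
# independent: ray to planes
for u,p in zip(U,P): print(p,onz(c,u,p[2]).round(4))
E
```

```text
[ 0.52285504 -0.28004646 -0.05856566] -3.355564916457482 [[-2.3, 1.1], [2.3, 1.4], [-1.8, 0.1], [0.6, 3.2], [-0.3, -1.9], [-0.2, -1.4], [1.7, -1.2]]
[-0.145  0.     0.119] [ 0.3806 -0.2703  0.119 ]
[0.145 0.    0.119] [ 0.6648 -0.2867  0.119 ]
[-0.096  0.042  0.115] [ 0.4313 -0.2324  0.115 ]
[-0.032  0.042  0.115] [ 0.4927 -0.2325  0.115 ]
[-0.064  0.147  0.057] [ 0.4679 -0.1317  0.057 ]
[0.    0.147 0.057] [ 0.5317 -0.1349  0.057 ]
[0.064 0.147 0.057] [ 0.5936 -0.1384  0.057 ]
```

```bash
cat > go.py <<'E'
# usage: go.py x y z yawdeg  -> needed turn about tool x (deg) then shift in tool axes (cm) after the turn
import sys
from h import *
x,y,z,yaw=map(float,sys.argv[1:5])
s=get_state();Rm=q2R(s['orientation']);y0=np.degrees(np.arctan2(Rm[1,1],Rm[0,1]))
a=np.radians(yaw);T=np.c_[[0,0,-1],[np.cos(a),np.sin(a),0],[np.sin(a),-np.cos(a),0]]
d=np.array([x,y,z])-s['tcp_pos']
rv=R.from_matrix(Rm.T@T).as_rotvec(degrees=True)
print('tcp',s['tcp_pos'].round(4),'yaw',y0.round(2),'turn',rv.round(2),'shift after turn',(T.T@d*100).round(2),'before turn',(Rm.T@d*100).round(2),'gap',round(s['finger_gap'],4),'F',s['wrist_force'].round(1),'t',s['clock'])
E
python3 go.py .4308 -.2318 .080 -3.1
```

```text
tcp [ 0.4302 -0.1428  0.3014] yaw -2.14 turn [ 0.96  0.01 -0.02] shift after turn [22.14  0.55  8.88] before turn [22.14  0.39  8.89] gap 0.0499 F [-0.6  0.3  0.3] t 2.9
```

>>> {"method": "step_arm", "body": {"targets": [[[1.1,0,0],[0,0.3,2],5],[[0,0,0],[0,0.3,4],5],[[0,0,0],[3,0,2.9],5],[[0,0,0],[4,0,0],5],[[0,0,0],[4,0,0],5],[[0,0,0],[3,0,0],5],[[0,0,0],[0,0,0],5],[[0,0,0],[0,0,0],5],[[0,0,0],[0,0,0],5],[[0,0,0],[0,0,0],5]]}}

```text
clock: 3.9
tcp_pos: [0.433, -0.2328, 0.1634]
orientation: [0.488, 0.513, 0.485, -0.513]
wrist_force: [0.5, -0.1, 0.4]
finger_gap: 0.0495
```

```bash
python3 go.py .4308 -.2318 .080 -3.1; python3 - <<'E'
from h import *
cv2.imwrite('pics/w2.png',read_camera('wrist')[:,:,::-1])
E
```

```text
tcp [ 0.433  -0.2328  0.1634] yaw -3.09 turn [ 0.01  0.13 -0.18] shift after turn [ 8.34 -0.23 -0.09] before turn [ 8.34 -0.26 -0.11] gap 0.0495 F [ 0.5 -0.1  0.4] t 3.9
```

View pics/w2.png

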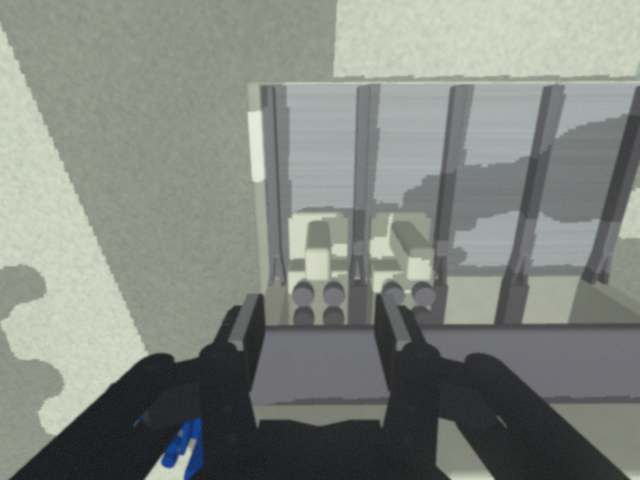

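```bash
python3 - <<'E'
from h import *
c=cam('wrist');s=get_state()
a=cv2.imread('pics/w2.png')
cv2.imwrite('pics/w2c.png',cv2.resize(a[200:340,240:460],None,fx=3.6,fy=3.6,interpolation=cv2.INTER_CUBIC))
print(proj(c,s['tcp_pos']),onz(c,(318,263),.115),proj(c,[[.4299,-.2308,.115],[.4313,-.2324,.115]]))
E
```

```text
[[321.88445629 306.46003567]] [ 0.43108971 -0.23160712  0.115     ] [[315.91482285 261.84403894]
 [318.42687842 264.21302796]]
```

View pics/w2c.png

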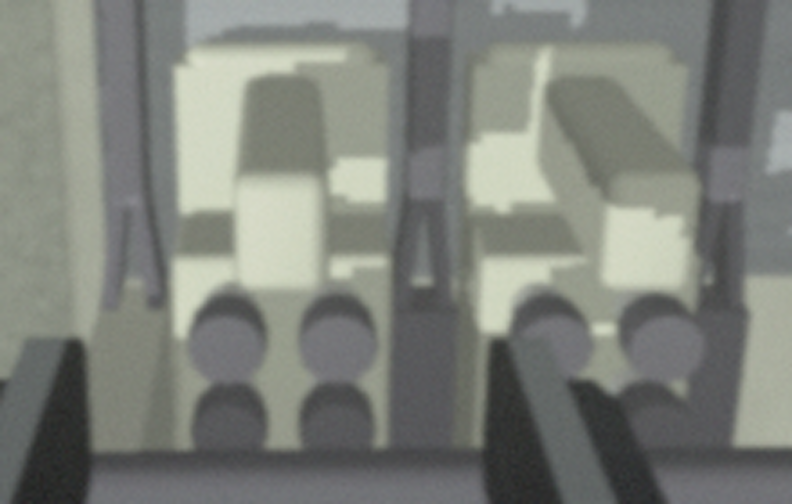

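>>> {"method": "step_arm", "body": {"targets": [[[0,0,0],[2.5,-0.2,0],5],[[0,0,0],[2.5,0,0],5],[[0,0,0],[2.3,0,0],5],[[0,0,0],[1,0,0],5],[[0,0,0],[0,0,0],5],[[0,0,0],[0,0,0],1],[[0,0,0],[0,0,0],1],[[0,0,0],[0,0,0],1],[[0,0,0],[0,0,0],1],[[0,0,0],[0,0,0],1]]}}

```text
clock: 4.95
tcp_pos: [0.431, -0.2327, 0.0798]
orientation: [0.488, 0.513, 0.485, -0.513]
wrist_force: [0.3, -0.1, 5.5]
finger_gap: 0.015
```

```bash
python3 go.py .4311 -.2325 .080 -3.1; python3 - <<'E'
from h import *
cv2.imwrite('pics/w3.png',read_camera('wrist')[:,:,::-1])
E
```

```text
tcp [ 0.431  -0.2327  0.0798] yaw -3.06 turn [ 0.04  0.11 -0.16] shift after turn [-0.02  0.01 -0.02] before turn [-0.02  0.01 -0.02] gap 0.015 F [ 0.3 -0.1  5.5] t 4.95
```

View pics/w3.png

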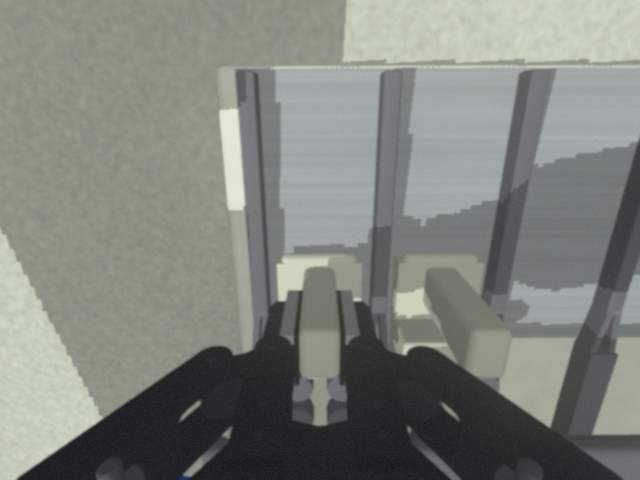

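>>> {"method": "step_arm", "body": {"targets": [[[0,0,0],[-0.3,0,0],1],[[0,0,0],[0,0,-0.5],1],[[0,0,0],[0,0,-1.5],1],[[0,0,0],[0,0,-2],1],[[0,0,0],[0,0,-2],1],[[0,0,0],[0,0,-1.7],1],[[0,0,0],[0,0,-0.9],1],[[0,0,0],[-1,0,0],1],[[0,0,0],[-2,0,0],1],[[0,0,0],[-2,0,0],1]]}}

```text
clock: 6.0
tcp_pos: [0.4342, -0.1461, 0.1322]
orientation: [-0.486, -0.513, -0.487, 0.513]
wrist_force: [-0.4, -0.6, -1.0]
finger_gap: 0.0153
```

```bash
python3 go.py .41 -.01 .080 86.6; python3 - <<'E'
from h import *
cv2.imwrite('pics/w4.png',read_camera('wrist')[:,:,::-1]);cv2.imwrite('pics/s4.png',read_camera('side')[:,:,::-1])
E
```

```text
tcp [ 0.4342 -0.1461  0.1322] yaw -3.07 turn [-8.967e+01 -2.000e-02  4.000e-02] shift after turn [ 5.22 13.44 -3.22] before turn [  5.22  -3.14 -13.46] gap 0.0153 F [-0.4 -0.6 -1. ] t 6.0
```

View pics/w4.png

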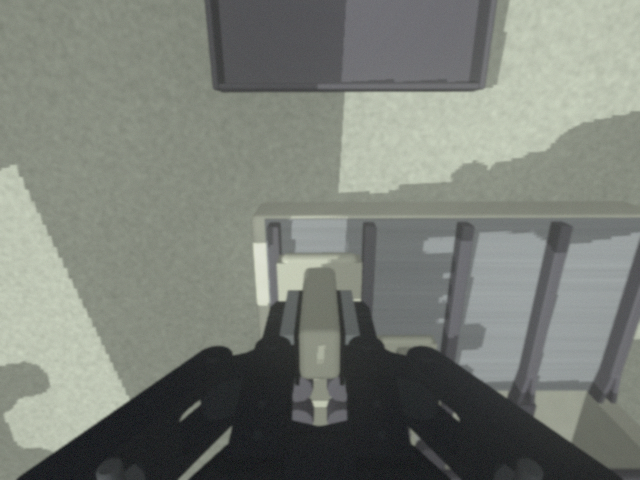

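View pics/s4.png

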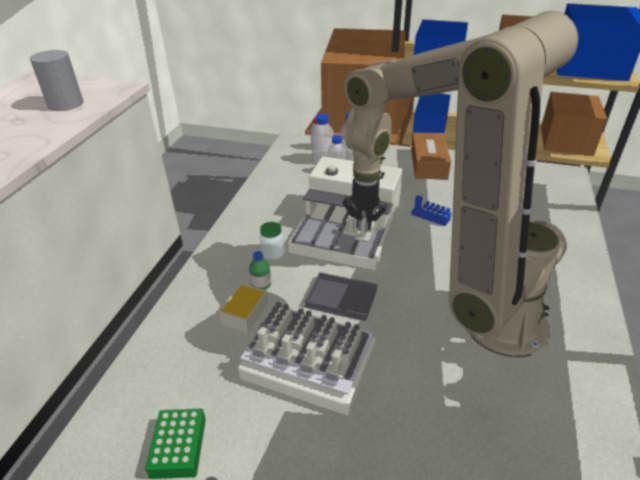

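```bash
python3 - <<'E'
from h import *
c=cam('wrist')
for u in((215,88),(487,88)): print(onz(c,u,.025).round(4))
a=cv2.imread('pics/w4.png');cv2.imwrite('pics/w4c.png',cv2.resize(a[0:110,190:520],None,fx=2.4,fy=2.4,interpolation=cv2.INTER_CUBIC))
E
```

```text
[ 0.3721 -0.0434  0.025 ]
[ 0.5524 -0.0529  0.025 ]
```

View pics/w4c.png

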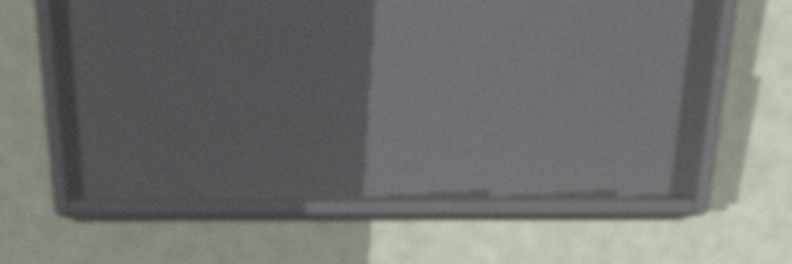

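```bash
python3 go.py .4148 .0528 .20 86.9
```

```text
tcp [ 0.4364 -0.1474  0.1343] yaw -3.09 turn [-89.99   0.36  -0.1 ] shift after turn [-6.57 19.88 -3.24] before turn [ -6.65  -3.21 -19.86] gap 0.0153 F [ 0.9 -0.2 -2.7] t 6.1
```

>>> {"method": "step_arm", "body": {"targets": [[[0,0,0],[-3.5,0,0],1],[[0,0,0],[-3.2,-0.2,-2],1],[[0,0,0],[0,-0.7,-3.8],1],[[0,0,0],[0,-0.7,-4],1],[[0,0,0],[0,-0.7,-4],1],[[0,0,0],[0,-0.7,-3.9],1],[[0,0,0],[0,-0.2,-2.1],1],[[-4,0,0],[0,0,0],1],[[-8,0,0],[0,0,0],1],[[-8,0,0],[0,0,0],1]]}}

```text
clock: 7.1
tcp_pos: [0.4128, 0.0535, 0.1976]
orientation: [0.569, 0.419, 0.57, -0.419]
wrist_force: [-0.4, 0.3, -2.6]
finger_gap: 0.0151
```

>>> {"method": "step_arm", "body": {"targets": [[[-8,0,0],[0,0,0],1],[[-8,0,0],[0,0,0],1],[[-8,0,0],[0,0,0],1],[[-8,0,0],[0,0,0],1],[[-8,0,0],[0,0,0],1],[[-8,0,0],[0,0,0],1],[[-8,0,0],[0,0,0],1],[[-8,0,0],[0,0,0],1],[[-6,0,0],[0,0,0],1],[[0,0,0],[0,0,0],1]]}}

```text
clock: 8.1
tcp_pos: [0.4128, 0.0531, 0.1976]
orientation: [0.707, 0.019, 0.707, -0.019]
wrist_force: [-0.0, 0.3, -2.0]
finger_gap: 0.0152
```

```bash
python3 go.py .4148 .0528 .040 86.9; python3 - <<'E'
from h import *
cv2.imwrite('pics/w5.png',read_camera('wrist')[:,:,::-1]);cv2.imwrite('pics/s5.png',read_camera('scene')[:,:,::-1])
E
```

```text
tcp [0.4128 0.0531 0.1976] yaw 86.91 turn [ 0.01 -0.05  0.02] shift after turn [15.76 -0.02  0.2 ] before turn [ 1.576e+01 -1.000e-02  2.200e-01] gap 0.0152 F [-0.   0.3 -2. ] t 8.1
```

View pics/w5.png

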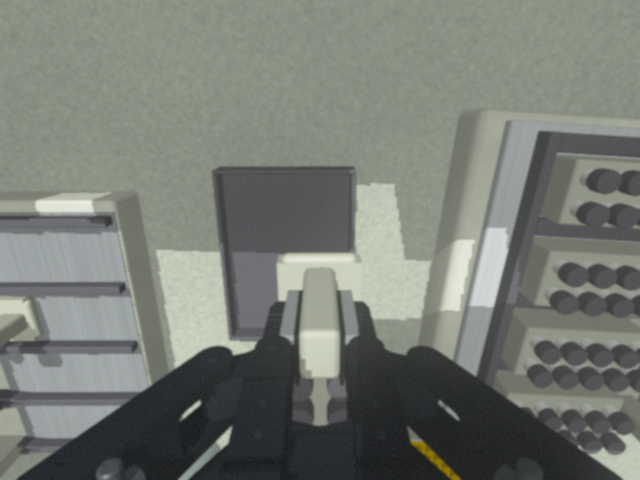

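View pics/s5.png

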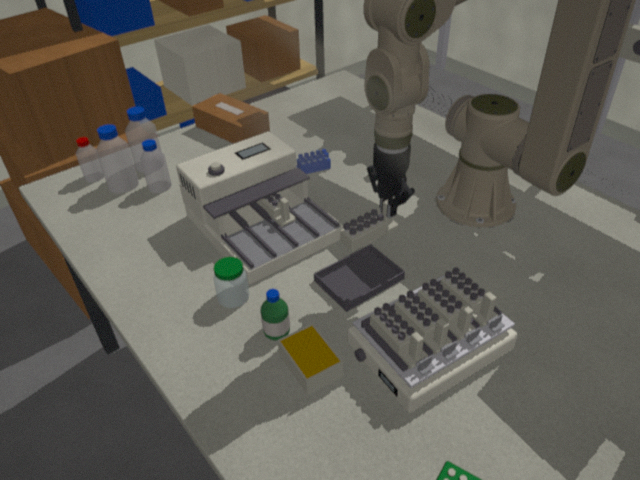

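```bash
python3 - <<'E'
from h import *
c=cam('wrist')
for u in((214,168.5),(356,167.5),(230,339)): print(onz(c,u,.025).round(4))
# rack foot corners (underside ~ z tcp-.035+.012)
for u in((277,255),(362,255)): print(onz(c,u,.1976-.035+.010).round(4))
E
```

```text
[ 0.3662 -0.0391  0.025 ]
[0.3724 0.0876 0.025 ]
[ 0.545  -0.0496  0.025 ]
[0.394  0.0317 0.1726]
[0.3964 0.0755 0.1726]
```

>>> {"method": "step_arm", "body": {"targets": [[[0,0,0],[2,-0.15,0],1],[[0,0,0],[3,0,0],1],[[0,0,0],[3,0,0],1],[[0,0,0],[3,0,0],1],[[0,0,0],[2.2,0,0],1],[[0,0,0],[1.3,0,0],1],[[0,0,0],[0.8,0,0],1],[[0,0,0],[0.4,0,0],1],[[0,0,0],[0,0,0],1],[[0,0,0],[0,0,0],1]]}}

```text
clock: 9.2
tcp_pos: [0.4136, 0.0519, 0.0419]
orientation: [0.707, 0.019, 0.706, -0.019]
wrist_force: [-0.6, 0.1, -1.6]
finger_gap: 0.0151
```

```bash
python3 go.py .413 .0515 .039 86.9; python3 - <<'E'
from h import *
cv2.imwrite('pics/w6.png',read_camera('wrist')[:,:,::-1]);a=read_camera('scene')[:,:,::-1]
cv2.imwrite('pics/s6.png',cv2.resize(a[200:330,290:450],None,fx=4,fy=4))
E
```

```text
tcp [0.4136 0.0519 0.0419] yaw 86.91 turn [0.01 0.07 0.01] shift after turn [ 0.29 -0.04 -0.06] before turn [ 0.29 -0.04 -0.06] gap 0.0151 F [-0.6  0.1 -1.6] t 9.2
```

View pics/w6.png

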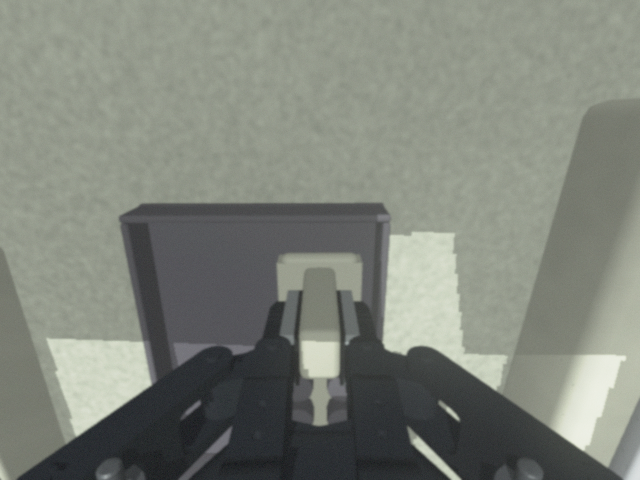

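View pics/s6.png

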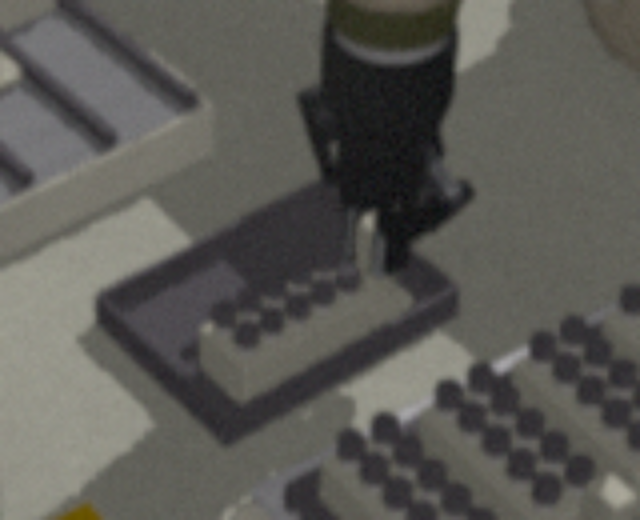

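>>> {"method": "step_arm", "body": {"targets": [[[0,0,0],[0.2,0,0],1],[[0,0,0],[0.2,0,0],1],[[0,0,0],[0,0,0],1],[[0,0,0],[0,0,0],4.5],[[0,0,0],[0,0,0],4.5],[[0,0,0],[0,0,0],4.5],[[0,0,0],[-2,0,0],4.5],[[0,0,0],[-4,0,0],4.5],[[0,0,0],[-4,0,0],4.5],[[0,0,0],[-4,0,0],4.5]]}}

```text
clock: 10.3
tcp_pos: [0.4125, 0.052, 0.1785]
orientation: [0.707, 0.019, 0.707, -0.019]
wrist_force: [2.0, -0.4, 0.4]
finger_gap: 0.045
```

```bash
python3 go.py .494 -.225 .200 -3.1; python3 - <<'E'
from h import *
cv2.imwrite('pics/w7.png',read_camera('wrist')[:,:,::-1])
E
```

```text
tcp [0.4125 0.052  0.1785] yaw 86.93 turn [ 9.003e+01 -3.000e-02  3.000e-02] shift after turn [-2.15  9.63 27.22] before turn [ -2.15 -27.22   9.62] gap 0.045 F [ 2.  -0.4  0.4] t 10.3
```

View pics/w7.png

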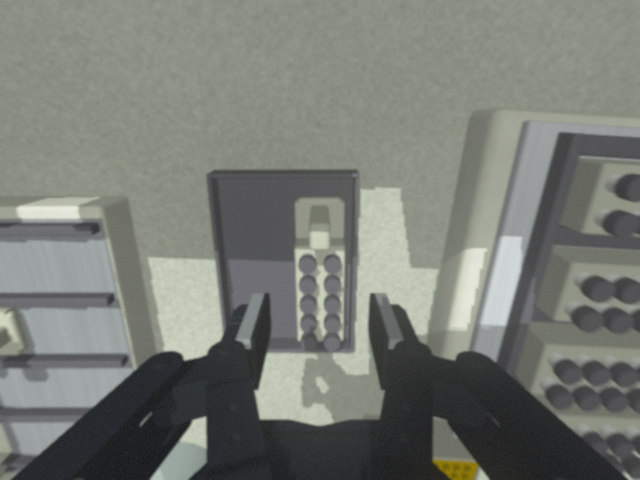

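>>> {"method": "step_arm", "body": {"targets": [[[0,0,0],[-2.2,-2,0.6],4.5],[[0,0,0],[0,-4.2,1.5],4.5],[[0,0,0],[0,-4.2,1.5],4.5],[[0,0,0],[0,-4.2,1.5],4.5],[[0,0,0],[0,-4.2,1.5],4.5],[[0,0,0],[0,-4.2,1.5],4.5],[[0,0,0],[0,-4.2,1.5],4.5],[[8,0,0],[0,0,0],4.5],[[8,0,0],[0,0,0],4.5],[[8,0,0],[0,0,0],4.5]]}}

```text
clock: 11.35
tcp_pos: [0.4941, -0.2254, 0.1983]
orientation: [0.687, 0.168, 0.687, -0.168]
wrist_force: [0.3, 0.5, 0.3]
finger_gap: 0.045
```

>>> {"method": "step_arm", "body": {"targets": [[[8,0,0],[0,0,0],4.5],[[8,0,0],[0,0,0],4.5],[[8,0,0],[0,0,0],4.5],[[8,0,0],[0,0,0],4.5],[[8,0,0],[0,0,0],4.5],[[8,0,0],[0,0,0],4.5],[[8,0,0],[0,0,0],4.5],[[8,0,0],[0,0,0],4.5],[[2,0,0],[0,0,0],4.5],[[0,0,0],[0,0,0],4.5]]}}

```text
clock: 12.35
tcp_pos: [0.4942, -0.2248, 0.1987]
orientation: [-0.486, -0.513, -0.487, 0.513]
wrist_force: [0.4, 0.4, 0.7]
finger_gap: 0.0451
```

```bash
python3 go.py .494 -.235 .080 -3.1; python3 - <<'E'
from h import *
s=get_state();c=cam('wrist')
a=read_camera('wrist')[:,:,::-1];cv2.imwrite('pics/w8.png',a)
print(proj(c,[.4938,-.2343,.115]))
E
```

```text
tcp [ 0.4942 -0.2248  0.1987] yaw -3.07 turn [ 0.03 -0.01  0.03] shift after turn [11.87  0.04  1.02] before turn [11.87  0.04  1.02] gap 0.0451 F [0.4 0.4 0.7] t 12.35
[[321.23728909 256.741416  ]]
```

View pics/w8.png

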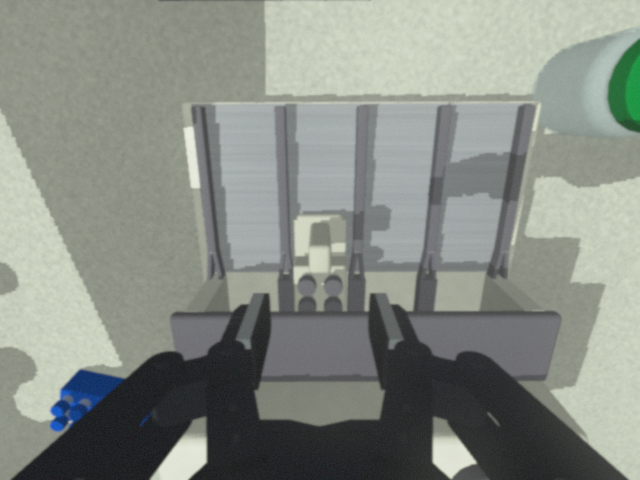

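```bash
python3 - <<'E'
from h import *
c=cam('wrist')
print('fin',onz(c,(319,260),.115))
L=onz(c,(172,313),.119);Rr=onz(c,(560,312),.119);print(L,Rr,(L+Rr)/2,np.degrees(np.arctan2((Rr-L)[1],(Rr-L)[0])))
for u in((287,106),(363,106),(444,106)):print(onz(c,u,.057))
for u in((285,265),(357,265),(429,265)):print(onz(c,u,.057))
E
```

```text
fin [ 0.49212958 -0.23670664  0.115     ]
[ 0.38337149 -0.27117369  0.119     ] [ 0.66462948 -0.28475944  0.119     ] [ 0.52400049 -0.27796657  0.119     ] -2.765437698881071
[ 0.47303006 -0.1330092   0.057     ]
[ 0.53083796 -0.13600506  0.057     ]
[ 0.59242581 -0.13919682  0.057     ]
[ 0.46050956 -0.2642944   0.057     ]
[ 0.52408719 -0.26756283  0.057     ]
[ 0.58763934 -0.27082994  0.057     ]
```

>>> {"method": "step_arm", "body": {"targets": [[[0,0,0],[2,-0.15,1.1],4.5],[[0,0,0],[3,0,0],4.5],[[0,0,0],[3,0,0],4.5],[[0,0,0],[2.5,0,0],4.5],[[0,0,0],[1.4,0,0],4.5],[[0,0,0],[0,0,0],4.5],[[0,0,0],[0,0,0],1],[[0,0,0],[0,0,0],1],[[0,0,0],[0,0,0],1],[[0,0,0],[0,0,0],1]]}}

```text
clock: 13.4
tcp_pos: [0.493, -0.2363, 0.0815]
orientation: [0.487, 0.513, 0.486, -0.513]
wrist_force: [0.0, 0.0, 3.7]
finger_gap: 0.0154
```

>>> {"method": "step_arm", "body": {"targets": [[[0,0,0],[-0.3,0,0],1],[[0,0,0],[0,0,-0.5],1],[[0,0,0],[0,0,-1.5],1],[[0,0,0],[0,0,-2],1],[[0,0,0],[0,0,-2],1],[[0,0,0],[0,0,-1.7],1],[[0,0,0],[0,0,-0.9],1],[[0,0,0],[-1,0,0],1],[[0,0,0],[-2,0,0],1],[[0,0,0],[-2,0,0],1]]}}

```text
clock: 14.4
tcp_pos: [0.4964, -0.15, 0.1341]
orientation: [-0.486, -0.513, -0.487, 0.514]
wrist_force: [-0.4, 0.2, -0.7]
finger_gap: 0.0151
```

```bash
python3 go.py .411 -.012 .20 86.9; python3 - <<'E'
from h import *
cv2.imwrite('pics/w9.png',read_camera('wrist')[:,:,::-1])
E
```

```text
tcp [ 0.4964 -0.15    0.1341] yaw -3.08 turn [-8.998e+01 -4.000e-02  5.000e-02] shift after turn [-6.59 13.32 -9.27] before turn [ -6.58  -9.28 -13.32] gap 0.0151 F [-0.4  0.2 -0.7] t 14.4
```

View pics/w9.png

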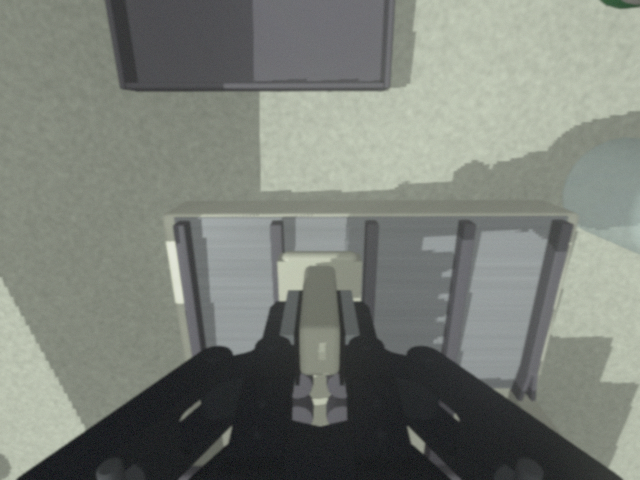

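>>> {"method": "step_arm", "body": {"targets": [[[0,0,0],[-3.5,0,0],1],[[0,0,0],[-3.1,-1.3,-2],1],[[0,0,0],[0,-2.4,-3.4],1],[[0,0,0],[0,-2.4,-3.4],1],[[0,0,0],[0,-2.2,-3.3],1],[[0,0,0],[0,-1,-1.3],1],[[-4,0,0],[0,0,0],1],[[-8,0,0],[0,0,0],1],[[-8,0,0],[0,0,0],1],[[-8,0,0],[0,0,0],1]]}}

```text
clock: 15.45
tcp_pos: [0.4115, -0.0116, 0.1994]
orientation: [0.597, 0.379, 0.597, -0.379]
wrist_force: [-0.2, 0.6, -1.4]
finger_gap: 0.0151
```

>>> {"method": "step_arm", "body": {"targets": [[[-8,0,0],[0,0,0],1],[[-8,0,0],[0,0,0],1],[[-8,0,0],[0,0,0],1],[[-8,0,0],[0,0,0],1],[[-8,0,0],[0,0,0],1],[[-8,0,0],[0,0,0],1],[[-8,0,0],[0,0,0],1],[[-6,0,0],[0,0,0],1],[[0,0,0],[0,0,0],1],[[0,0,0],[0,0,0],1]]}}

```text
clock: 16.45
tcp_pos: [0.4113, -0.0115, 0.1993]
orientation: [0.707, 0.02, 0.707, -0.02]
wrist_force: [-1.0, -0.4, -1.4]
finger_gap: 0.0151
```

```bash
python3 go.py .411 -.0105 .0405 86.9; python3 - <<'E'
from h import *
cv2.imwrite('pics/w10.png',read_camera('wrist')[:,:,::-1])
E
```

```text
tcp [ 0.4113 -0.0115  0.1993] yaw 86.75 turn [-0.15  0.01  0.03] shift after turn [15.88  0.1  -0.03] before turn [15.88  0.11 -0.04] gap 0.0151 F [-1.  -0.4 -1.4] t 16.45
```

View pics/w10.png

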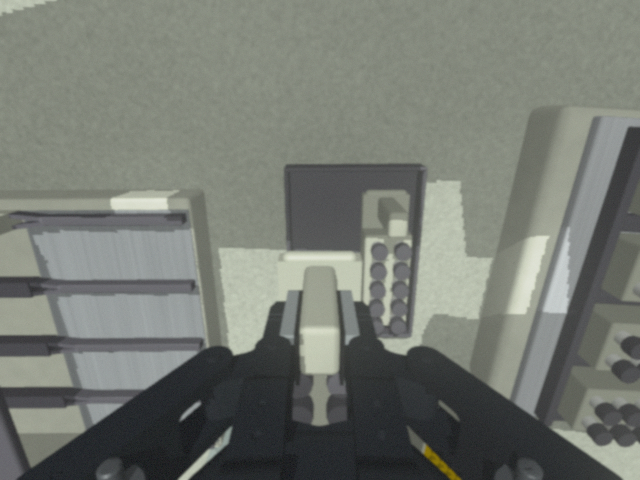

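```bash
python3 - <<'E'
from h import *
c=cam('wrist')
for u in((286,166),(424,166)): print(onz(c,u,.025).round(4))
for u in((361,195),(410,195)): print('rack1 foot',onz(c,u,.016).round(4))
E
```

```text
[ 0.3664 -0.0395  0.025 ]
[0.3732 0.0839 0.025 ]
rack1 foot [0.3985 0.0281 0.016 ]
rack1 foot [0.4011 0.0744 0.016 ]
```

>>> {"method": "step_arm", "body": {"targets": [[[0,0,0],[2,0.4,0],1],[[0,0,0],[3,0,0],1],[[0,0,0],[3,0,0],1],[[0,0,0],[3,0,0],1],[[0,0,0],[2.2,0,0],1],[[0,0,0],[1.3,0,0],1],[[0,0,0],[0.8,0,0],1],[[0,0,0],[0.4,0,0],1],[[0,0,0],[0.2,0,0],1],[[0,0,0],[0,0,0],1]]}}

```text
clock: 17.5
tcp_pos: [0.4119, -0.0072, 0.0408]
orientation: [0.707, 0.019, 0.706, -0.019]
wrist_force: [-0.2, 0.1, -1.7]
finger_gap: 0.0152
```

>>> {"method": "step_arm", "body": {"targets": [[[0,0,0],[0,0,0],4.5],[[0,0,0],[0,0,0],4.5],[[0,0,0],[0,0,0],4.5],[[0,0,0],[-2,0,0],4.5],[[0,0,0],[-4,0,0],4.5],[[0,0,0],[-4,0,0],4.5],[[0,0,0],[-4,0,0],4.5],[[0,0,0],[-4,0,0],4.5],[[0,0,0],[-4,0,0],4.5],[[0,0,0],[0,0,0],4.5]]}}

```text
clock: 18.5
tcp_pos: [0.4142, -0.0076, 0.2658]
orientation: [0.71, 0.018, 0.703, -0.02]
wrist_force: [0.5, -0.5, -0.7]
finger_gap: 0.0451
```

```bash
python3 go.py .476 .42 .26 -6.8; python3 - <<'E'
from h import *
cv2.imwrite('pics/w11.png',read_camera('wrist')[:,:,::-1])
E
```

```text
tcp [ 0.4142 -0.0076  0.2658] yaw 86.94 turn [93.74  0.52 -0.4 ] shift after turn [  0.58   1.08 -43.19] before turn [ 0.54 43.03  3.88] gap 0.0451 F [ 0.5 -0.5 -0.7] t 18.5
```

View pics/w11.png

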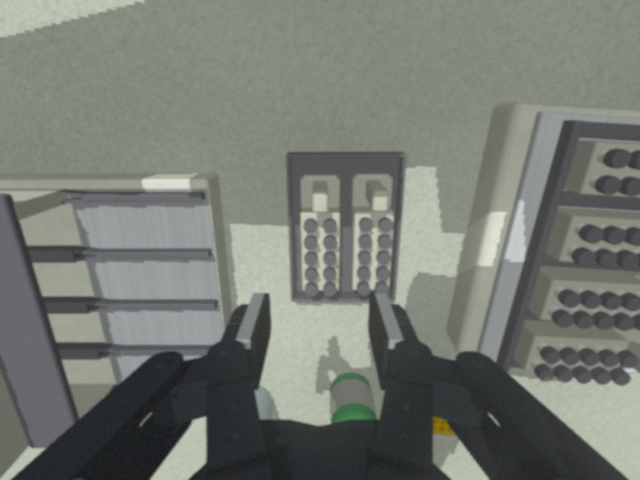

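>>> {"method": "step_arm", "body": {"targets": [[[0,0,0],[-2,3,0.4],4.5],[[0,0,0],[-1,4.5,0.5],4.5],[[0,0,0],[0,4.5,0.5],4.5],[[0,0,0],[0,4.5,0.5],4.5],[[0,0,0],[0,4.5,0.5],4.5],[[0,0,0],[0,4.5,0.5],4.5],[[0,0,0],[0,4.5,0.5],4.5],[[0,0,0],[0,4.5,0.5],4.5],[[0,0,0],[0,4.5,0.5],4.5],[[8,0,0],[0,0,0],4.5]]}}

```text
clock: 19.55
tcp_pos: [0.4757, 0.3846, 0.2862]
orientation: [0.703, 0.067, 0.705, -0.068]
wrist_force: [1.0, -0.2, -0.2]
finger_gap: 0.0448
```

>>> {"method": "step_arm", "body": {"targets": [[[8,0,0],[0,0,0],4.5],[[8,0,0],[0,0,0],4.5],[[8,0,0],[0,0,0],4.5],[[8,0,0],[0,0,0],4.5],[[8,0,0],[0,0,0],4.5],[[8,0,0],[0,0,0],4.5],[[8,0,0],[0,0,0],4.5],[[8,0,0],[0,0,0],4.5],[[8,0,0],[0,0,0],4.5],[[8,0,0],[0,0,0],4.5]]}}

```text
clock: 20.55
tcp_pos: [0.4756, 0.3798, 0.2883]
orientation: [-0.494, -0.505, -0.494, 0.507]
wrist_force: [-0.3, -0.0, -0.2]
finger_gap: 0.045
```

>>> {"method": "step_arm", "body": {"targets": [[[5.5,0,0],[0,0,0],4.5],[[0,0,0],[0,0,0],4.5],[[0,0,0],[0,0,0],4.5],[[0,0,0],[0,0,0],4.5],[[0,0,0],[0,0,0],4.5],[[0,0,0],[0,0,0],4.5],[[0,0,0],[0,0,0],4.5],[[0,0,0],[0,0,0],4.5],[[0,0,0],[0,0,0],4.5],[[0,0,0],[0,0,0],4.5]]}}

```text
clock: 21.55
tcp_pos: [0.4761, 0.3801, 0.2902]
orientation: [-0.471, -0.528, -0.471, 0.528]
wrist_force: [0.1, 0.1, -1.0]
finger_gap: 0.0452
```

```bash
python3 go.py .476 .42 .26 -6.8; python3 - <<'E'
from h import *
cv2.imwrite('pics/w12.png',read_camera('wrist')[:,:,::-1])
c=cam('wrist')
a=-.1195;M=np.array([.4846,.2722])
for x in(-.093,-.031,.031,.093):
    P=[M[0]+x*np.cos(a)-.052*np.sin(a),M[1]+x*np.sin(a)+.052*np.cos(a),.15];print(np.round(P,4),proj(c,P).round(1))
E
```

```text
tcp [0.4761 0.3801 0.2902] yaw -6.57 turn [ 0.23  0.01 -0.  ] shift after turn [ 3.02 -0.48 -3.97] before turn [ 3.02 -0.47 -3.97] gap 0.0452 F [ 0.1  0.1 -1. ] t 21.55
[0.3985 0.3349 0.15  ] [[239.8 278.4]]
[0.46   0.3275 0.15  ] [[309.3 278.8]]
[0.5216 0.3201 0.15  ] [[378.8 279.2]]
[0.5831 0.3127 0.15  ] [[448.3 279.6]]
```

View pics/w12.png

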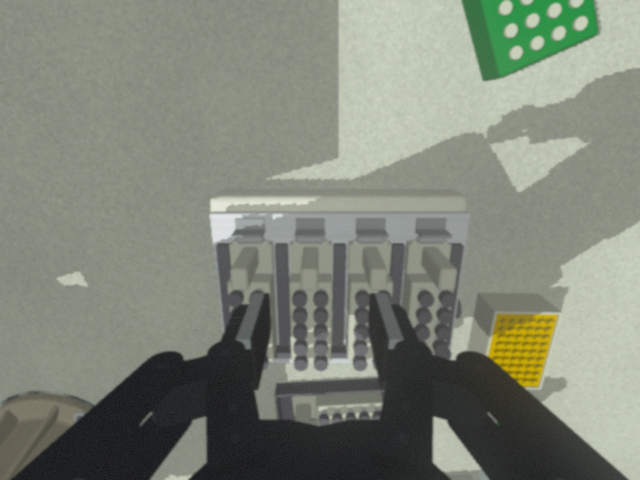

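```bash
python3 - <<'E'
import cv2
a=cv2.imread('pics/w12.png')
cv2.imwrite('pics/w12c.png',cv2.resize(a[205:335,205:475],None,fx=2.9,fy=2.9,interpolation=cv2.INTER_CUBIC))
E
```

```text
(no output)
```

View pics/w12c.png

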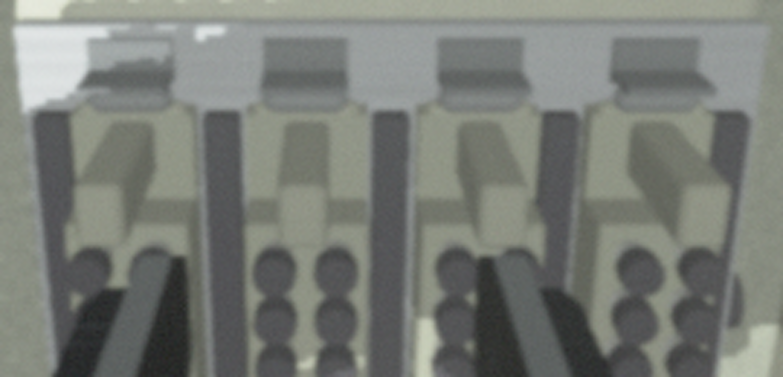

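```bash
python3 go.py .3985 .3349 .115 -6.85
```

```text
tcp [0.4761 0.3801 0.2903] yaw -6.57 turn [ 0.28  0.   -0.01] shift after turn [17.53 -7.17  5.41] before turn [17.53 -7.2   5.37] gap 0.0452 F [ 0.2 -0.5  0.1] t 21.6
```

>>> {"method": "step_arm", "body": {"targets": [[[0.3,0,0],[0,-2,1.4],4.5],[[0,0,0],[0,-3.2,2.4],4.5],[[0,0,0],[3,-2,1.6],4.5],[[0,0,0],[4,0,0],4.5],[[0,0,0],[4,0,0],4.5],[[0,0,0],[2,0,0],4.5],[[0,0,0],[0,0,0],4.5],[[0,0,0],[0,0,0],4.5],[[0,0,0],[0,0,0],4.5],[[0,0,0],[0,0,0],4.5]]}}

```text
clock: 22.6
tcp_pos: [0.3993, 0.3356, 0.1619]
orientation: [0.469, 0.53, 0.469, -0.528]
wrist_force: [-0.4, 0.3, -0.1]
finger_gap: 0.0453
```

```bash
python3 go.py .3985 .3349 .115 -6.85; python3 - <<'E'
from h import *
a=read_camera('wrist')[:,:,::-1];cv2.imwrite('pics/w13.png',a)
E
```

```text
tcp [0.3993 0.3356 0.1619] yaw -6.87 turn [-0.02 -0.1  -0.14] shift after turn [ 4.69 -0.08  0.08] before turn [ 4.69 -0.09  0.09] gap 0.0453 F [-0.4  0.3 -0.1] t 22.6
```

View pics/w13.png

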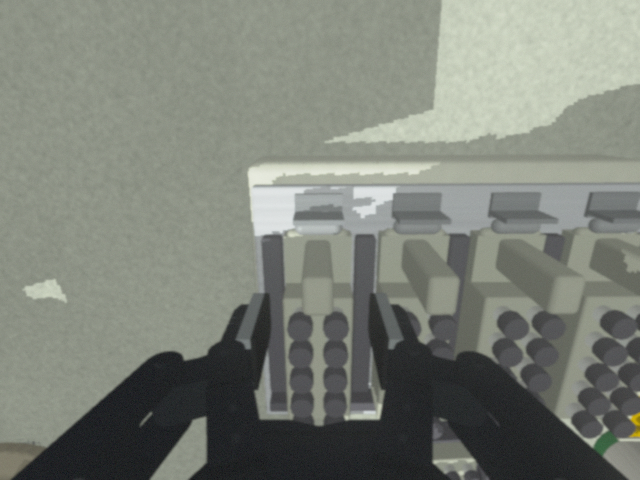

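```bash
python3 - <<'E'
from h import *
print(onz(cam('wrist'),(317.5,294),.15))
E
```

```text
[0.3971816  0.33580462 0.15      ]
```

>>> {"method": "step_arm", "body": {"targets": [[[0,0,0],[2,-0.1,0.1],4.5],[[0,0,0],[1.7,0,0],4.5],[[0,0,0],[1,0,0],4.5],[[0,0,0],[0,0,0],4.5],[[0,0,0],[0,0,0],1],[[0,0,0],[0,0,0],1],[[0,0,0],[0,0,0],1],[[0,0,0],[0,0,0],1],[[0,0,0],[0,0,0],1],[[0,0,0],[0,0,0],1]], "force": 90}}

```text
clock: 23.65
tcp_pos: [0.3979, 0.3345, 0.1144]
orientation: [0.469, 0.53, 0.469, -0.528]
wrist_force: [-0.3, -0.8, 5.8]
finger_gap: 0.0155
```

>>> {"method": "step_arm", "body": {"targets": [[[0,0,0],[-0.4,0,0],1],[[0,0,0],[-0.4,0,0],1],[[0,0,0],[-0.4,0,0],1],[[0,0,0],[-0.4,0,0],1],[[0,0,0],[-0.4,0,0],1],[[0,0,0],[-0.5,0,0],1],[[0,0,0],[-1,0,0],1],[[0,0,0],[-2,0,0],1],[[0,0,0],[-2,0,0],1],[[0,0,0],[-1.5,0,0],1]]}}

```text
clock: 24.65
tcp_pos: [0.3974, 0.3344, 0.2052]
orientation: [0.469, 0.53, 0.469, -0.528]
wrist_force: [0.4, 0.6, -1.4]
finger_gap: 0.015
```

```bash
python3 go.py .4346 -.1473 .20 -2.95; python3 - <<'E'
from h import *
a=read_camera('wrist')[:,:,::-1];cv2.imwrite('pics/w14.png',a);a=read_camera('side')[:,:,::-1];cv2.imwrite('pics/s14.png',a[200:430,200:480])
E
```

```text
tcp [0.3974 0.3344 0.2052] yaw -6.86 turn [-3.91 -0.06 -0.07] shift after turn [ 0.52  6.19 47.91] before turn [ 0.49  9.45 47.38] gap 0.015 F [ 0.4  0.6 -1.4] t 24.65
```

View pics/w14.png

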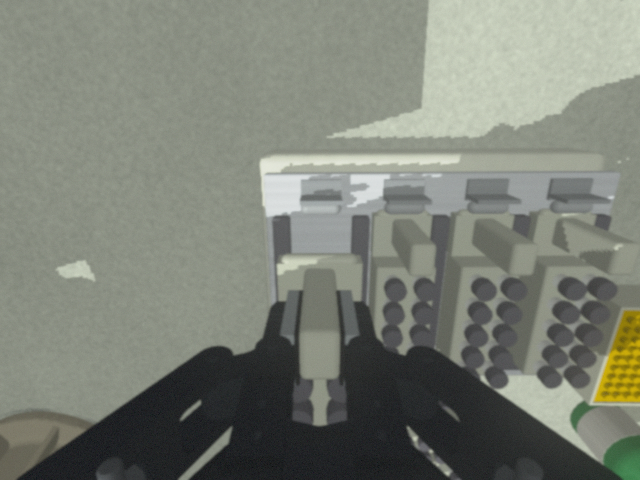

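View pics/s14.png

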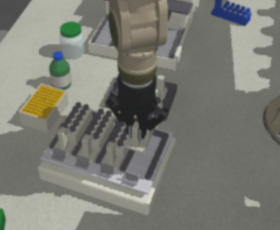

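>>> {"method": "step_arm", "body": {"targets": [[[0,0,0],[0.5,0.4,2],1],[[0,0,0],[0,0.8,4],1],[[0,0,0],[0,0.9,4.5],1],[[0,0,0],[0,0.9,4.7],1],[[0,0,0],[0,0.9,4.7],1],[[0,0,0],[0,0.9,4.7],1],[[0,0,0],[0,0.9,4.7],1],[[0,0,0],[0,0.9,4.7],1],[[0,0,0],[0,0.9,4.7],1],[[0,0,0],[0,0.9,4.7],1]]}}

```text
clock: 25.75
tcp_pos: [0.428, -0.1087, 0.1979]
orientation: [0.469, 0.529, 0.469, -0.529]
wrist_force: [1.8, -1.4, -1.5]
finger_gap: 0.015
```

>>> {"method": "step_arm", "body": {"targets": [[[0,0,0],[0,0.9,3],1],[[0,0,0],[0,0.1,1],1],[[-3.9,0,0],[0,0,0],1],[[0,0,0],[1.5,0,0],1],[[0,0,0],[2,0,0],1],[[0,0,0],[2,0,0],1],[[0,0,0],[1.5,0,0],1],[[0,0,0],[0,0,0],1],[[0,0,0],[0,0,0],1],[[0,0,0],[0,0,0],1]]}}

```text
clock: 26.75
tcp_pos: [0.4342, -0.1477, 0.1291]
orientation: [0.487, 0.513, 0.487, -0.513]
wrist_force: [0.3, 0.9, -1.8]
finger_gap: 0.0151
```

```bash
python3 go.py .4346 -.1473 .082 -2.95; python3 - <<'E'
from h import *
a=read_camera('wrist')[:,:,::-1];cv2.imwrite('pics/w15.png',a)
E
```

```text
tcp [ 0.4342 -0.1477  0.1291] yaw -2.94 turn [ 0.01  0.03 -0.06] shift after turn [ 4.71  0.03 -0.05] before turn [ 4.71  0.03 -0.05] gap 0.0151 F [ 0.3  0.9 -1.8] t 26.75
```

View pics/w15.png

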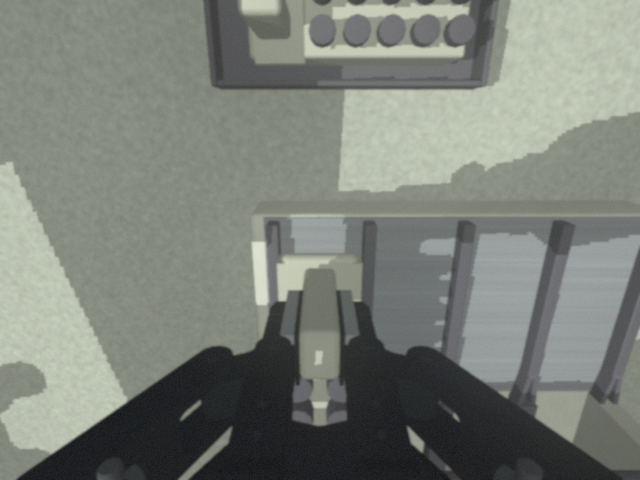

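>>> {"method": "step_arm", "body": {"targets": [[[0,0,0],[1.5,0,0],1],[[0,0,0],[2,0,0],1],[[0,0,0],[1.2,0,0],1],[[0,0,0],[0,0,0],1],[[0,0,0],[0,0,0.8],1],[[0,0,0],[0,0,1.5],1],[[0,0,0],[0,0,1.5],1],[[0,0,0],[0,0,1.5],1],[[0,0,0],[0,0,1],1],[[0,0,0],[0,0,0.7],1]]}}

```text
clock: 27.8
tcp_pos: [0.4301, -0.2193, 0.0814]
orientation: [-0.487, -0.513, -0.486, 0.513]
wrist_force: [0.2, -0.4, -2.0]
finger_gap: 0.0149
```

```bash
python3 go.py .4303 -.2325 .0795 -2.95
```

```text
tcp [ 0.4301 -0.2193  0.0814] yaw -3.06 turn [-0.11  0.02 -0.02] shift after turn [0.19 0.09 1.31] before turn [0.19 0.09 1.31] gap 0.0149 F [ 0.2 -0.4 -2. ] t 27.8
```

>>> {"method": "step_arm", "body": {"targets": [[[0,0,0],[0,0,0.4],1],[[0,0,0],[0,0,0.4],1],[[0,0,0],[0,0,0.3],1],[[0,0,0],[0,0,0.2],1],[[0,0,0],[0.1,0,0],1],[[0,0,0],[0,0,0],1],[[0,0,0],[0,0,0],1],[[0,0,0],[0,0,0.1],1],[[0,0,0],[0,0,0],1],[[0,0,0],[0,0,0],1]]}}

```text
clock: 28.8
tcp_pos: [0.4294, -0.2317, 0.0803]
orientation: [-0.487, -0.513, -0.487, 0.513]
wrist_force: [0.7, -0.1, -2.4]
finger_gap: 0.0148
```

```bash
python3 go.py .4303 -.2325 .0795 -2.95
```

```text
tcp [ 0.4294 -0.2317  0.0803] yaw -2.97 turn [-0.02  0.01 -0.01] shift after turn [0.08 0.09 0.08] before turn [0.08 0.09 0.08] gap 0.0148 F [ 0.7 -0.1 -2.4] t 28.8
```

>>> {"method": "step_arm", "body": {"targets": [[[0,0,0],[0.1,0,0.1],1],[[0,0,0],[0,0,0.1],1],[[0,0,0],[0,0,0.05],1],[[0,0,0],[0,0,0],1],[[0,0,0],[0,0,0],1],[[0,0,0],[0,0,0],1],[[0,0,0],[0,0,0],1],[[0,0,0],[0,0,0],1],[[0,0,0],[0,0,0],1],[[0,0,0],[0,0,0],1]]}}

```text
clock: 29.8
tcp_pos: [0.4294, -0.2334, 0.0794]
orientation: [0.487, 0.513, 0.487, -0.512]
wrist_force: [1.5, 5.3, 1.6]
finger_gap: 0.015
```

```bash
python3 go.py .4303 -.2325 .0795 -2.95;python3 - <<'E'
from h import *
a=read_camera('wrist')[:,:,::-1];cv2.imwrite('pics/w16.png',a)
E
```

```text
tcp [ 0.4294 -0.2334  0.0794] yaw -2.94 turn [ 0.01 -0.08 -0.02] shift after turn [-0.01  0.09 -0.09] before turn [-0.01  0.09 -0.09] gap 0.015 F [1.5 5.3 1.6] t 29.8
```

View pics/w16.png

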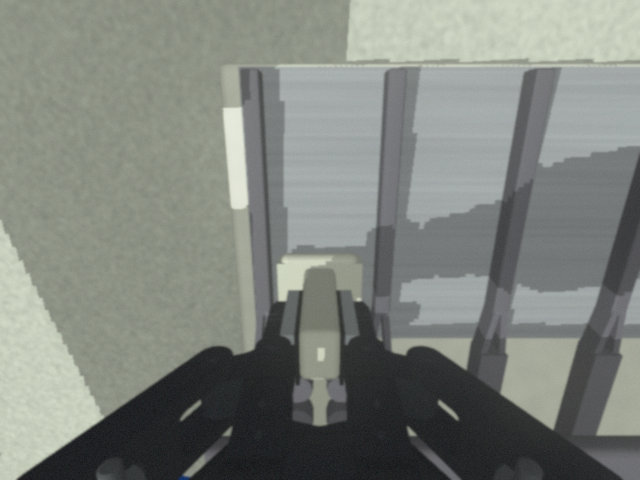

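>>> {"method": "step_arm", "body": {"targets": [[[0,0,0],[0,0,0],4],[[0,0,0],[0,0,0],4],[[0,0,0],[0,0,0],4],[[0,0,0],[-2,0,0],4],[[0,0,0],[-4,0,0],4],[[0,0,0],[-4,0,0],4],[[0,0,0],[-3,0,-2],4],[[0,0,0],[0,0,-4],4],[[0,0,0],[0,0,-4],4],[[0,0,0],[0,0,0],4]]}}

```text
clock: 30.85
tcp_pos: [0.434, -0.131, 0.2098]
orientation: [0.488, 0.512, 0.488, -0.512]
wrist_force: [0.2, -0.8, -0.5]
finger_gap: 0.04
```

```bash
python3 go.py .460 .3275 .20 -6.85;python3 - <<'E'
from h import *
c=cam('wrist');a=read_camera('wrist')[:,:,::-1];cv2.imwrite('pics/w17.png',a)
s=-.0515
for L in(-.096,-.032): print(proj(c,[.524+L*.9987+.0515*.042,-.278-.0515*L+.9987*.042,.115]))
E
```

```text
tcp [ 0.434  -0.131   0.2098] yaw -2.73 turn [ 4.12 -0.04 -0.  ] shift after turn [  0.98  -2.88 -45.84] before turn [  1.01   0.42 -45.92] gap 0.04 F [ 0.2 -0.8 -0.5] t 30.85
[[321.97945561 355.17233862]]
[[400.81194191 355.51402712]]
```

View pics/w17.png

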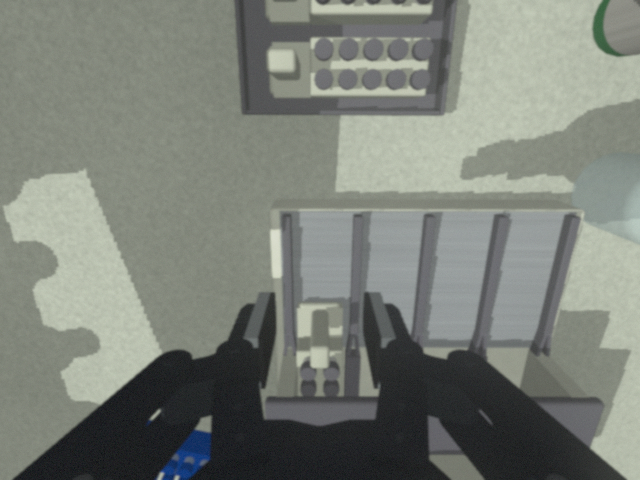

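>>> {"method": "step_arm", "body": {"targets": [[[0,0,0],[0,0,-3],4.5],[[0,0,0],[0,0,-4.5],4.5],[[0,0,0],[0,0.1,-4.8],4.5],[[0,0,0],[0,0.1,-4.8],4.5],[[0,0,0],[0,0.1,-4.8],4.5],[[0,0,0],[0,0.1,-4.8],4.5],[[0,0,0],[0,0,-4.8],4.5],[[0,0,0],[0,0,-4.8],4.5],[[0,0,0],[0,0,-4.8],4.5],[[0,0,0],[0,0,-4.8],4.5]]}}

```text
clock: 31.9
tcp_pos: [0.4632, 0.3251, 0.209]
orientation: [0.487, 0.513, 0.486, -0.513]
wrist_force: [1.4, -0.2, 0.5]
finger_gap: 0.0451
```

>>> {"method": "step_arm", "body": {"targets": [[[4.1,0,0],[0,0,0],4.5],[[0,0,0],[0,0,0],4.5],[[0,0,0],[0,0,0],4.5],[[0,0,0],[0,0,0],4.5],[[0,0,0],[0,0,0],4.5],[[0,0,0],[0,0,0],4.5],[[0,0,0],[0,0,0],4.5],[[0,0,0],[0,0,0],4.5],[[0,0,0],[0,0,0],4.5],[[0,0,0],[0,0,0],4.5]]}}

```text
clock: 32.9
tcp_pos: [0.4622, 0.3239, 0.2093]
orientation: [-0.468, -0.53, -0.468, 0.53]
wrist_force: [-0.6, 0.4, 0.3]
finger_gap: 0.0451
```

```bash
python3 go.py .460 .3275 .115 -6.85;python3 - <<'E'
from h import *
c=cam('wrist');a=read_camera('wrist')[:,:,::-1];cv2.imwrite('pics/w18.png',a)
print(proj(c,[.46,.3275,.15]))
E
```

```text
tcp [0.4622 0.3239 0.2093] yaw -7.06 turn [-0.21  0.   -0.  ] shift after turn [ 9.43 -0.26 -0.33] before turn [ 9.43 -0.26 -0.33] gap 0.0451 F [-0.6  0.4  0.3] t 32.9
[[316.96582003 252.37816548]]
```

View pics/w18.png

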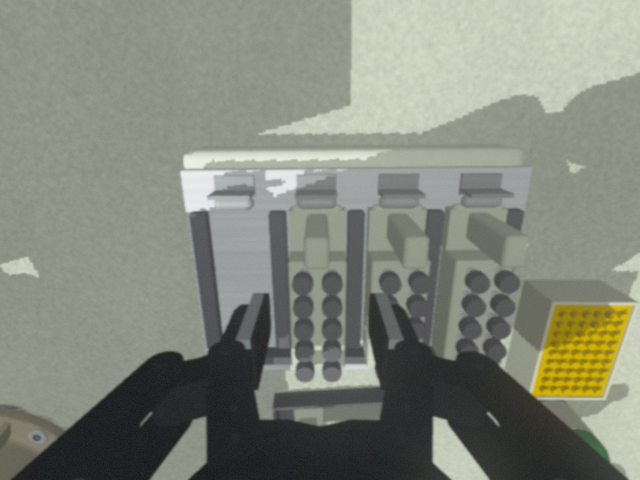

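>>> {"method": "step_arm", "body": {"targets": [[[-0.2,0,0],[1,-0.25,-0.3],4.5],[[0,0,0],[2.5,0,0],4.5],[[0,0,0],[2.5,0,0],4.5],[[0,0,0],[2,0,0],4.5],[[0,0,0],[1.4,0,0],4.5],[[0,0,0],[0,0,0],4.5],[[0,0,0],[0,0,0],1],[[0,0,0],[0,0,0],1],[[0,0,0],[0,0,0],1],[[0,0,0],[0,0,0],1]]}}

```text
clock: 33.95
tcp_pos: [0.4608, 0.3276, 0.1163]
orientation: [0.469, 0.53, 0.469, -0.528]
wrist_force: [0.5, -0.2, 2.1]
finger_gap: 0.0147
```

>>> {"method": "step_arm", "body": {"targets": [[[0,0,0],[-0.2,0,0],1],[[0,0,0],[-0.4,0,0],1],[[0,0,0],[-0.4,0,0],1],[[0,0,0],[-0.4,0,0],1],[[0,0,0],[-0.4,0,0],1],[[0,0,0],[-0.5,0,0],1],[[0,0,0],[-1,0,0],1],[[0,0,0],[-2,0,0],1],[[0,0,0],[-2,0,0],1],[[0,0,0],[-1.2,0,0],1]]}}

```text
clock: 34.95
tcp_pos: [0.4608, 0.3276, 0.2026]
orientation: [0.469, 0.53, 0.469, -0.528]
wrist_force: [0.5, -1.4, -0.9]
finger_gap: 0.015
```

```bash
python3 go.py .4985 -.1506 .20 -2.95; python3 - <<'E'
from h import *
a=read_camera('wrist')[:,:,::-1];cv2.imwrite('pics/w19.png',a)
E
```

```text
tcp [0.4608 0.3276 0.2026] yaw -6.86 turn [-3.91 -0.09 -0.13] shift after turn [ 0.26  6.23 47.57] before turn [ 0.21  9.46 47.03] gap 0.015 F [ 0.5 -1.4 -0.9] t 34.95
```

View pics/w19.png

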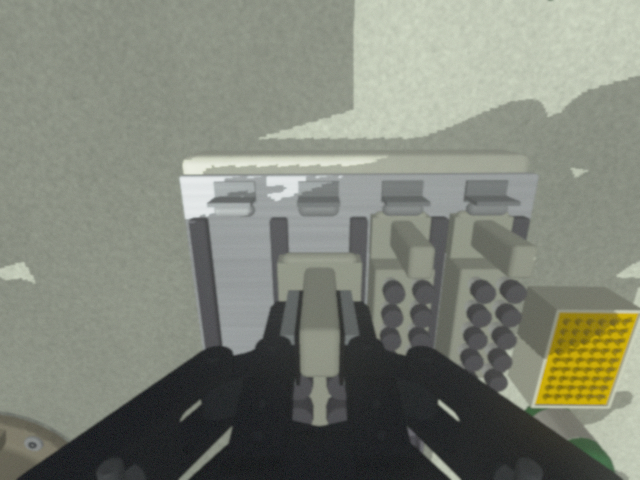

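>>> {"method": "step_arm", "body": {"targets": [[[0,0,0],[0,0.4,2],1],[[0,0,0],[0,0.8,4],1],[[0,0,0],[0,0.9,4.5],1],[[0,0,0],[0,0.9,4.7],1],[[0,0,0],[0,0.9,4.7],1],[[0,0,0],[0,0.9,4.7],1],[[0,0,0],[0,0.9,4.7],1],[[0,0,0],[0,0.9,4.7],1],[[0,0,0],[0,0.9,4.7],1],[[0,0,0],[0,0.9,4.7],1]]}}

```text
clock: 36.0
tcp_pos: [0.4912, -0.1156, 0.2001]
orientation: [0.469, 0.529, 0.469, -0.529]
wrist_force: [1.6, 0.1, -1.6]
finger_gap: 0.0151
```

>>> {"method": "step_arm", "body": {"targets": [[[0,0,0],[0,0.9,2.6],1],[[0,0,0],[0,0.2,1],1],[[-3.9,0,0],[0,0,0],1],[[0,0,0],[1.5,0,0],1],[[0,0,0],[2,0,0],1],[[0,0,0],[2,0,0],1],[[0,0,0],[1.5,0,0],1],[[0,0,0],[0,0,0],1],[[0,0,0],[0,0,0],1],[[0,0,0],[0,0,0],1]]}}

```text
clock: 37.0
tcp_pos: [0.4988, -0.1508, 0.1313]
orientation: [0.487, 0.513, 0.487, -0.512]
wrist_force: [-0.1, -0.3, -1.4]
finger_gap: 0.015
```

```bash
python3 go.py .4985 -.1506 .0835 -2.95; python3 - <<'E'
from h import *
a=read_camera('wrist')[:,:,::-1];cv2.imwrite('pics/w20.png',a)
E
```

```text
tcp [ 0.4988 -0.1508  0.1313] yaw -2.94 turn [ 0.01  0.03 -0.08] shift after turn [ 4.78 -0.03 -0.01] before turn [ 4.78 -0.04 -0.02] gap 0.015 F [-0.1 -0.3 -1.4] t 37.0
```

View pics/w20.png

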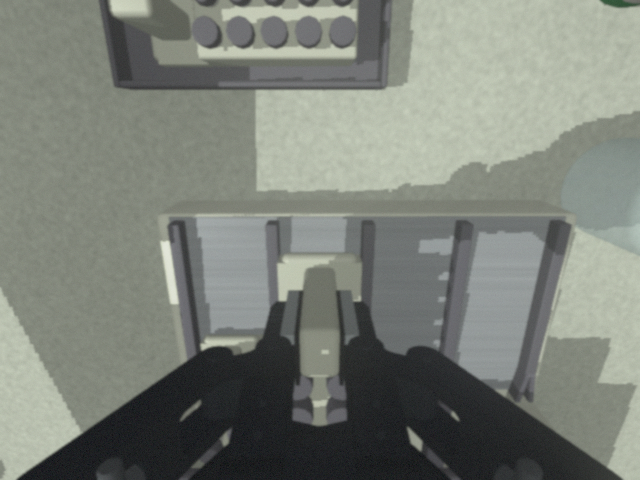

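>>> {"method": "step_arm", "body": {"targets": [[[0,0,0],[1.5,0,0],1],[[0,0,0],[2,0,0],1],[[0,0,0],[1.2,0,0],1],[[0,0,0],[0,0,0],1],[[0,0,0],[0,0,0.8],1],[[0,0,0],[0,0,1.5],1],[[0,0,0],[0,0,1.5],1],[[0,0,0],[0,0,1.5],1],[[0,0,0],[0,0,1],1],[[0,0,0],[0,0,0.7],1]]}}

```text
clock: 38.05
tcp_pos: [0.4945, -0.2224, 0.0834]
orientation: [0.487, 0.513, 0.486, -0.513]
wrist_force: [-0.8, -0.2, -2.5]
finger_gap: 0.0146
```

>>> {"method": "step_arm", "body": {"targets": [[[0,0,0],[0,0,0.4],1],[[0,0,0],[0,0,0.4],1],[[0,0,0],[0,0,0.3],1],[[0,0,0],[0,0,0.1],1],[[0,0,0],[0.1,0,0],1],[[0,0,0],[0,0,0],1],[[0,0,0],[0,0,0.1],1],[[0,0,0],[0,0,0.1],1],[[0,0,0],[0.1,0,0],1],[[0,0,0],[0,0,0],1]]}}

```text
clock: 39.05
tcp_pos: [0.4939, -0.2348, 0.0813]
orientation: [-0.487, -0.513, -0.487, 0.513]
wrist_force: [0.0, -0.2, -0.9]
finger_gap: 0.0148
```

```bash
python3 go.py .4940 -.2360 .0813 -2.95
```

```text
tcp [ 0.4939 -0.2348  0.0813] yaw -2.97 turn [-0.02  0.01 -0.01] shift after turn [0.   0.01 0.12] before turn [0.   0.01 0.12] gap 0.0148 F [ 0.  -0.2 -0.9] t 39.05
```

>>> {"method": "step_arm", "body": {"targets": [[[0,0,0],[0,0,0.1],1],[[0,0,0],[0,0,0.1],1],[[0,0,0],[0,0,0],1],[[0,0,0],[0,0,0],1],[[0,0,0],[0,0,0],1],[[0,0,0],[0,0,0],1],[[0,0,0],[0,0,0],1],[[0,0,0],[0,0,0],1],[[0,0,0],[0,0,0],1],[[0,0,0],[0,0,0],1]]}}

```text
clock: 40.05
tcp_pos: [0.4938, -0.2362, 0.0813]
orientation: [0.487, 0.513, 0.487, -0.512]
wrist_force: [1.4, 5.1, 0.2]
finger_gap: 0.0151
```

>>> {"method": "step_arm", "body": {"targets": [[[0,0,0],[0,0,0],4],[[0,0,0],[0,0,0],4],[[0,0,0],[0,0,0],4],[[0,0,0],[-2,0,0],4],[[0,0,0],[-4,0,0],4],[[0,0,0],[-4,0,0],4],[[0,0,0],[-3,0,-2],4],[[0,0,0],[0,0,-4],4],[[0,0,0],[0,0,-4],4],[[0,0,0],[0,0,0],4]]}}

```text
clock: 41.05
tcp_pos: [0.4987, -0.1335, 0.212]
orientation: [0.488, 0.512, 0.488, -0.512]
wrist_force: [-0.2, -1.6, -0.3]
finger_gap: 0.0398
```

```bash
python3 go.py .5216 .3198 .205 -6.85;python3 - <<'E'
from h import *
c=cam('wrist');a=read_camera('wrist')[:,:,::-1];cv2.imwrite('pics/w21.png',a)
s=-.0515
for L in(-.096,-.032): print(proj(c,[.524+L*.9987+.0515*.042,-.278-.0515*L+.9987*.042,.115]))
E
```

```text
tcp [ 0.4987 -0.1335  0.212 ] yaw -2.73 turn [ 4.12 -0.02 -0.03] shift after turn [  0.7   -3.14 -45.28] before turn [  0.72   0.12 -45.39] gap 0.0398 F [-0.2 -1.6 -0.3] t 41.05
[[242.70024683 353.84407136]]
[[320.91649489 354.15295655]]
```

View pics/w21.png

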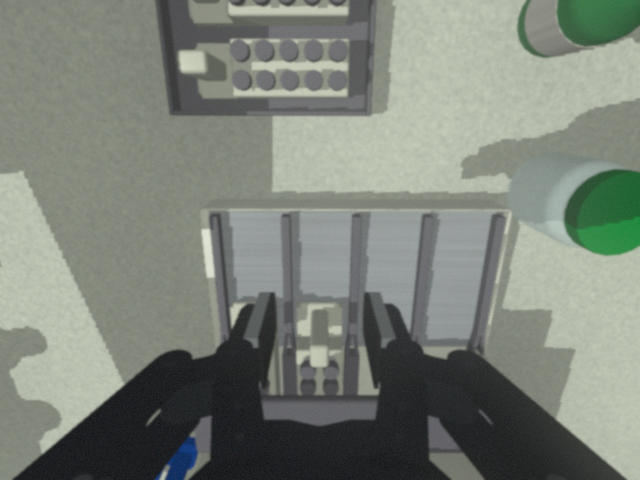

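>>> {"method": "step_arm", "body": {"targets": [[[0,0,0],[0,0,-3],4.5],[[0,0,0],[0,0,-4.5],4.5],[[0,0,0],[0,0.1,-4.8],4.5],[[0,0,0],[0,0,-4.8],4.5],[[0,0,0],[0,0,-4.8],4.5],[[0,0,0],[0,0,-4.8],4.5],[[0,0,0],[0,0,-4.8],4.5],[[0,0,0],[0,0,-4.8],4.5],[[0,0,0],[0,0,-4.8],4.5],[[0,0,0],[0,0,-4.2],4.5]]}}

```text
clock: 42.1
tcp_pos: [0.5243, 0.3169, 0.211]
orientation: [0.487, 0.513, 0.486, -0.513]
wrist_force: [1.6, 0.3, -0.3]
finger_gap: 0.0449
```

>>> {"method": "step_arm", "body": {"targets": [[[4.1,0,0],[0,0,0],4.5],[[0,0,0],[0,0,0],4.5],[[0,0,0],[0,0,0],4.5],[[0,0,0],[0,0,0],4.5],[[0,0,0],[0,0,0],4.5],[[0,0,0],[0,0,0],4.5],[[0,0,0],[0,0,0],4.5],[[0,0,0],[0,0,0],4.5],[[0,0,0],[0,0,0],4.5],[[0,0,0],[0,0,0],4.5]]}}

```text
clock: 43.1
tcp_pos: [0.5233, 0.3155, 0.2113]
orientation: [-0.468, -0.53, -0.468, 0.53]
wrist_force: [0.6, -0.1, 0.5]
finger_gap: 0.0448
```

```bash
python3 go.py .5216 .3198 .116 -6.85;python3 - <<'E'
from h import *
c=cam('wrist');a=read_camera('wrist')[:,:,::-1];cv2.imwrite('pics/w22.png',a)
print(proj(c,[.5216,.3198,.15]))
E
```

```text
tcp [0.5233 0.3155 0.2113] yaw -7.06 turn [-0.21  0.   -0.  ] shift after turn [ 9.53 -0.22 -0.4 ] before turn [ 9.53 -0.22 -0.4 ] gap 0.0448 F [ 0.6 -0.1  0.5] t 43.1
[[317.53762461 250.14563951]]
```

View pics/w22.png

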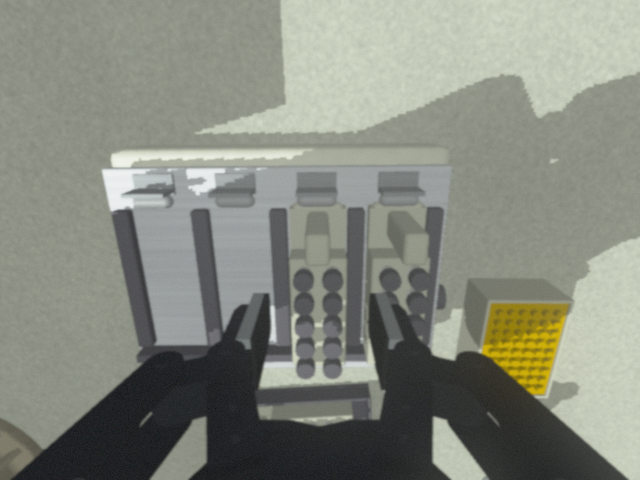

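Fin top at (318, 251), as predicted (317.5, 250). Descend, grip and lift.

>>> {"method": "step_arm", "body": {"targets": [[[-0.2,0,0],[1,-0.2,-0.4],4.5],[[0,0,0],[2.5,0,0],4.5],[[0,0,0],[2.5,0,0],4.5],[[0,0,0],[2.2,0,0],4.5],[[0,0,0],[1.4,0,0],4.5],[[0,0,0],[0,0,0],4.5],[[0,0,0],[0,0,0],1],[[0,0,0],[0,0,0],1],[[0,0,0],[0,0,0],1],[[0,0,0],[0,0,0],1]]}}

```text
clock: 44.15
tcp_pos: [0.5227, 0.3202, 0.1164]
orientation: [0.469, 0.53, 0.469, -0.528]
wrist_force: [0.1, 0.9, 2.1]
finger_gap: 0.0151
```

>>> {"method": "step_arm", "body": {"targets": [[[0,0,0],[-0.2,0,0],1],[[0,0,0],[-0.4,0,0],1],[[0,0,0],[-0.4,0,0],1],[[0,0,0],[-0.4,0,0],1],[[0,0,0],[-0.4,0,0],1],[[0,0,0],[-0.5,0,0],1],[[0,0,0],[-1,0,0],1],[[0,0,0],[-2,0,0],1],[[0,0,0],[-2,0,0],1],[[0,0,0],[-1.2,0,0],1]]}}

```text
clock: 45.15
tcp_pos: [0.5226, 0.3201, 0.2027]
orientation: [0.469, 0.53, 0.469, -0.528]
wrist_force: [0.8, 0.7, -1.0]
finger_gap: 0.0151
```

```bash
python3 go.py .5622 -.1538 .20 -2.95; python3 - <<'E'
from h import *
a=read_camera('wrist')[:,:,::-1];cv2.imwrite('pics/w23.png',a)
E
```

```text
tcp [0.5226 0.3201 0.2027] yaw -6.86 turn [-3.91 -0.08 -0.14] shift after turn [ 0.27  6.39 47.13] before turn [ 0.23  9.59 46.58] gap 0.0151 F [ 0.8  0.7 -1. ] t 45.15
```

View pics/w23.png

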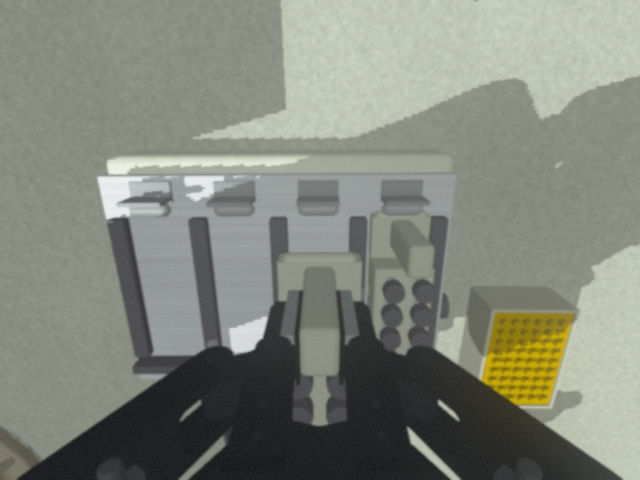

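>>> {"method": "step_arm", "body": {"targets": [[[0,0,0],[0,0.4,2],1],[[0,0,0],[0,0.9,4],1],[[0,0,0],[0,0.9,4.5],1],[[0,0,0],[0,0.9,4.7],1],[[0,0,0],[0,0.9,4.7],1],[[0,0,0],[0,0.9,4.7],1],[[0,0,0],[0,0.9,4.7],1],[[0,0,0],[0,0.9,4.7],1],[[0,0,0],[0,0.9,4.7],1],[[0,0,0],[0,0.9,4.6],1]]}}

```text
clock: 46.2
tcp_pos: [0.5542, -0.1223, 0.2001]
orientation: [0.469, 0.529, 0.469, -0.529]
wrist_force: [0.5, 0.3, -2.5]
finger_gap: 0.0149
```

>>> {"method": "step_arm", "body": {"targets": [[[0,0,0],[0,0.9,2.3],1],[[0,0,0],[0,0.2,1],1],[[-3.9,0,0],[0,0,0],1],[[0,0,0],[1.5,0,0],1],[[0,0,0],[2,0,0],1],[[0,0,0],[2,0,0],1],[[0,0,0],[1.5,0,0],1],[[0,0,0],[0,0,0],1],[[0,0,0],[0,0,0],1],[[0,0,0],[0,0,0],1]]}}

```text
clock: 47.2
tcp_pos: [0.5621, -0.1543, 0.1314]
orientation: [0.488, 0.513, 0.486, -0.512]
wrist_force: [0.5, -0.3, -1.4]
finger_gap: 0.0151
```

```bash
python3 go.py .5622 -.1538 .0835 -2.95; python3 - <<'E'
from h import *
a=read_camera('wrist')[:,:,::-1];cv2.imwrite('pics/w24.png',a)
E
```

```text
tcp [ 0.5621 -0.1543  0.1314] yaw -2.94 turn [ 0.01  0.03 -0.09] shift after turn [ 4.79  0.01 -0.05] before turn [ 4.79 -0.   -0.05] gap 0.0151 F [ 0.5 -0.3 -1.4] t 47.2
```

View pics/w24.png

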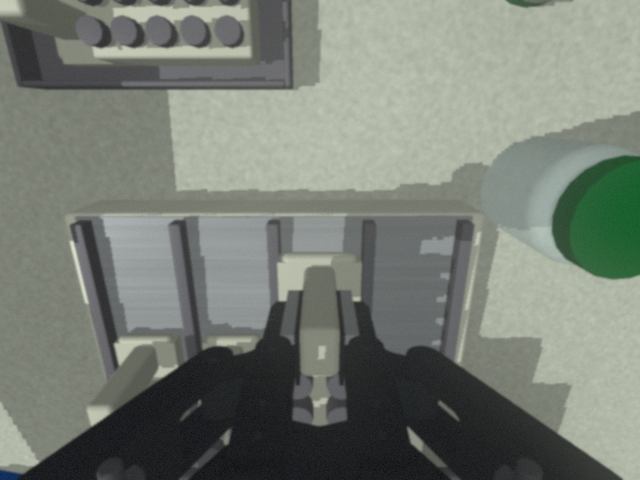

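>>> {"method": "step_arm", "body": {"targets": [[[0,0,0],[1.5,0,0],1],[[0,0,0],[2,0,0],1],[[0,0,0],[1.2,0,0],1],[[0,0,0],[0,0,0],1],[[0,0,0],[0,0,0.8],1],[[0,0,0],[0,0,1.5],1],[[0,0,0],[0,0,1.5],1],[[0,0,0],[0,0,1.5],1],[[0,0,0],[0,0,1],1],[[0,0,0],[0,0,0.7],1]]}}

```text
clock: 48.25
tcp_pos: [0.5577, -0.2261, 0.0833]
orientation: [-0.487, -0.513, -0.486, 0.513]
wrist_force: [0.1, 0.5, -2.2]
finger_gap: 0.0149
```

>>> {"method": "step_arm", "body": {"targets": [[[0,0,0],[0,0,0.4],1],[[0,0,0],[0,0,0.4],1],[[0,0,0],[0,0,0.3],1],[[0,0,0],[0,0,0.1],1],[[0,0,0],[0.1,0,0],1],[[0,0,0],[0.1,0,0.1],1],[[0,0,0],[0,0,0.1],1],[[0,0,0],[0,0,0.1],1],[[0,0,0],[0,0,0],1],[[0,0,0],[0,0,0],1]]}}

```text
clock: 49.25
tcp_pos: [0.5572, -0.2394, 0.0814]
orientation: [-0.487, -0.513, -0.487, 0.513]
wrist_force: [0.3, 0.6, -0.7]
finger_gap: 0.0146
```

```bash
python3 go.py .5577 -.2392 .0813 -2.95
```

```text
tcp [ 0.5572 -0.2394  0.0814] yaw -2.97 turn [-0.02  0.02 -0.02] shift after turn [ 0.01  0.05 -0.02] before turn [ 0.01  0.05 -0.02] gap 0.0146 F [ 0.3  0.6 -0.7] t 49.25
```

>>> {"method": "step_arm", "body": {"targets": [[[0,0,0],[0,0,0.1],1],[[0,0,0],[0,0,0.05],1],[[0,0,0],[0,0,0],1],[[0,0,0],[0,0,0],1],[[0,0,0],[0,0,0],1],[[0,0,0],[0,0,0],1],[[0,0,0],[0,0,0],1],[[0,0,0],[0,0,0],1],[[0,0,0],[0,0,0],1],[[0,0,0],[0,0,0],1]]}}

```text
clock: 50.25
tcp_pos: [0.5571, -0.2396, 0.0814]
orientation: [0.487, 0.513, 0.487, -0.512]
wrist_force: [0.5, 5.5, 1.2]
finger_gap: 0.0147
```

>>> {"method": "step_arm", "body": {"targets": [[[0,0,0],[0,0,0],4],[[0,0,0],[0,0,0],4],[[0,0,0],[0,0,0],4],[[0,0,0],[-2,0,0],4],[[0,0,0],[-4,0,0],4],[[0,0,0],[-4,0,0],4],[[0,0,0],[-3,0,-2],4],[[0,0,0],[0,0,-4],4],[[0,0,0],[0,0,-4],4],[[0,0,0],[0,0,0],4]]}}

```text
clock: 51.25
tcp_pos: [0.562, -0.1372, 0.212]
orientation: [0.488, 0.512, 0.488, -0.511]
wrist_force: [0.0, -1.7, -0.1]
finger_gap: 0.0403
```

```bash
python3 go.py .5831 .3127 .21 -6.85;python3 - <<'E'
from h import *
c=cam('wrist');a=read_camera('wrist')[:,:,::-1];cv2.imwrite('pics/w25.png',a)
for L in(-.032,.032): print(proj(c,[.524+L*.9987+.0515*.042,-.278-.0515*L+.9987*.042,.115]))
E
```

```text
tcp [ 0.562  -0.1372  0.212 ] yaw -2.72 turn [ 4.13 -0.05 -0.02] shift after turn [  0.2   -3.27 -44.92] before turn [ 2.400e-01 -3.000e-02 -4.504e+01] gap 0.0403 F [ 0.  -1.7 -0.1] t 51.25
[[243.40616854 353.52949158]]
[[321.67532393 353.86388746]]
```

View pics/w25.png

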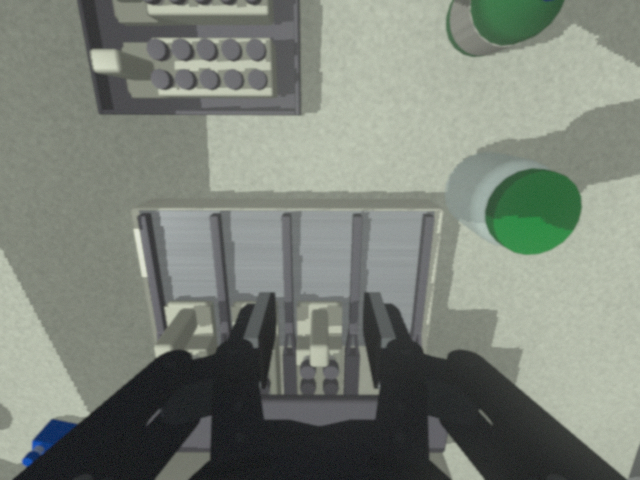

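>>> {"method": "step_arm", "body": {"targets": [[[0,0,0],[0,0,-3],4.5],[[0,0,0],[0,0,-4.5],4.5],[[0,0,0],[0,0,-4.8],4.5],[[0,0,0],[0,0,-4.8],4.5],[[0,0,0],[0,0,-4.8],4.5],[[0,0,0],[0,0,-4.8],4.5],[[0,0,0],[0,0,-4.8],4.5],[[0,0,0],[0,0,-4.8],4.5],[[0,0,0],[0,0,-4.8],4.5],[[0,0,0],[0,0,-4],4.5]]}}

```text
clock: 52.3
tcp_pos: [0.5863, 0.3108, 0.2109]
orientation: [0.487, 0.513, 0.487, -0.513]
wrist_force: [1.0, -0.6, 0.4]
finger_gap: 0.0451
```

>>> {"method": "step_arm", "body": {"targets": [[[3.9,0,0],[0,0,0],4.5],[[0,0,0],[0,0,0],4.5],[[0,0,0],[0,0,0],4.5],[[0,0,0],[0,0,0],4.5],[[0,0,0],[0,0,0],4.5],[[0,0,0],[0,0,0],4.5],[[0,0,0],[0,0,0],4.5],[[0,0,0],[0,0,0],4.5],[[0,0,0],[0,0,0],4.5],[[0,0,0],[0,0,0],4.5]]}}

```text
clock: 53.3
tcp_pos: [0.5855, 0.3095, 0.2113]
orientation: [-0.469, -0.529, -0.469, 0.529]
wrist_force: [0.2, -0.4, 0.1]
finger_gap: 0.0448
```

```bash
python3 go.py .5831 .3127 .116 -6.85;python3 - <<'E'
from h import *
c=cam('wrist');a=read_camera('wrist')[:,:,::-1];cv2.imwrite('pics/w26.png',a)
print(proj(c,[.5831,.3127,.15]))
E
```

```text
tcp [0.5855 0.3095 0.2113] yaw -6.86 turn [-0.01  0.   -0.  ] shift after turn [ 9.53 -0.28 -0.29] before turn [ 9.53 -0.28 -0.29] gap 0.0448 F [ 0.2 -0.4  0.1] t 53.3
[[316.68957333 251.79188664]]
```

View pics/w26.png

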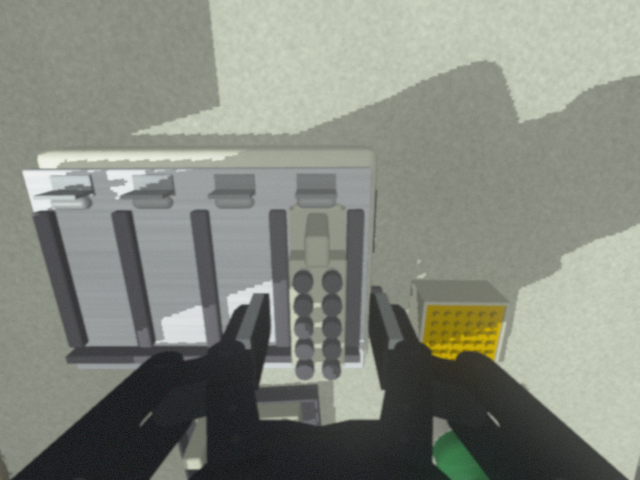

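>>> {"method": "step_arm", "body": {"targets": [[[0,0,0],[1,-0.25,-0.3],4.5],[[0,0,0],[2.5,0,0],4.5],[[0,0,0],[2.5,0,0],4.5],[[0,0,0],[2.2,0,0],4.5],[[0,0,0],[1.4,0,0],4.5],[[0,0,0],[0,0,0],4.5],[[0,0,0],[0,0,0],1],[[0,0,0],[0,0,0],1],[[0,0,0],[0,0,0],1],[[0,0,0],[0,0,0],1]]}}

```text
clock: 54.35
tcp_pos: [0.5842, 0.3131, 0.1165]
orientation: [0.469, 0.53, 0.469, -0.528]
wrist_force: [1.3, 0.8, 2.4]
finger_gap: 0.0151
```

>>> {"method": "step_arm", "body": {"targets": [[[0,0,0],[-0.2,0,0],1],[[0,0,0],[-0.4,0,0],1],[[0,0,0],[-0.4,0,0],1],[[0,0,0],[-0.4,0,0],1],[[0,0,0],[-0.4,0,0],1],[[0,0,0],[-0.5,0,0],1],[[0,0,0],[-1,0,0],1],[[0,0,0],[-2,0,0],1],[[0,0,0],[-2,0,0],1],[[0,0,0],[-1.2,0,0],1]]}}

```text
clock: 55.35
tcp_pos: [0.5841, 0.3131, 0.2029]
orientation: [0.47, 0.53, 0.469, -0.528]
wrist_force: [0.9, 0.7, -2.9]
finger_gap: 0.0149
```

```bash
python3 go.py .6262 -.1571 .20 -2.95; python3 - <<'E'
from h import *
a=read_camera('wrist')[:,:,::-1];cv2.imwrite('pics/w27.png',a)
E
```

```text
tcp [0.5841 0.3131 0.2029] yaw -6.86 turn [-3.91 -0.08 -0.15] shift after turn [ 0.29  6.62 46.74] before turn [ 0.25  9.79 46.18] gap 0.0149 F [ 0.9  0.7 -2.9] t 55.35
```

View pics/w27.png

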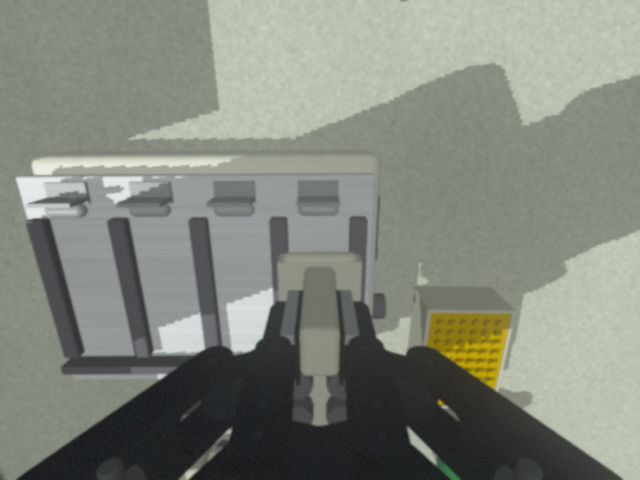

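>>> {"method": "step_arm", "body": {"targets": [[[0,0,0],[0,0.5,2],1],[[0,0,0],[0,0.9,4],1],[[0,0,0],[0,0.9,4.5],1],[[0,0,0],[0,0.9,4.6],1],[[0,0,0],[0,0.9,4.6],1],[[0,0,0],[0,0.9,4.6],1],[[0,0,0],[0,0.9,4.6],1],[[0,0,0],[0,0.9,4.6],1],[[0,0,0],[0,0.9,4.6],1],[[0,0,0],[0,0.9,4.6],1]]}}

```text
clock: 56.4
tcp_pos: [0.6174, -0.1233, 0.2]
orientation: [-0.469, -0.529, -0.469, 0.529]
wrist_force: [1.1, 0.6, -2.2]
finger_gap: 0.0147
```

>>> {"method": "step_arm", "body": {"targets": [[[0,0,0],[0,0.9,2.4],1],[[0,0,0],[0,0.3,1],1],[[-3.9,0,0],[0,0,0],1],[[0,0,0],[1.5,0,0],1],[[0,0,0],[2,0,0],1],[[0,0,0],[2,0,0],1],[[0,0,0],[1.5,0,0],1],[[0,0,0],[0,0,0],1],[[0,0,0],[0,0,0],1],[[0,0,0],[0,0,0],1]]}}

```text
clock: 57.4
tcp_pos: [0.6262, -0.1564, 0.1315]
orientation: [0.488, 0.513, 0.487, -0.512]
wrist_force: [0.3, -0.4, -1.1]
finger_gap: 0.0148
```

```bash
python3 go.py .6262 -.1571 .0835 -2.95; python3 - <<'E'
from h import *
a=read_camera('wrist')[:,:,::-1];cv2.imwrite('pics/w28.png',a)
E
```

```text
tcp [ 0.6262 -0.1564  0.1315] yaw -2.93 turn [ 0.02  0.03 -0.09] shift after turn [4.8  0.   0.07] before turn [ 4.8  -0.01  0.07] gap 0.0148 F [ 0.3 -0.4 -1.1] t 57.4
```

View pics/w28.png

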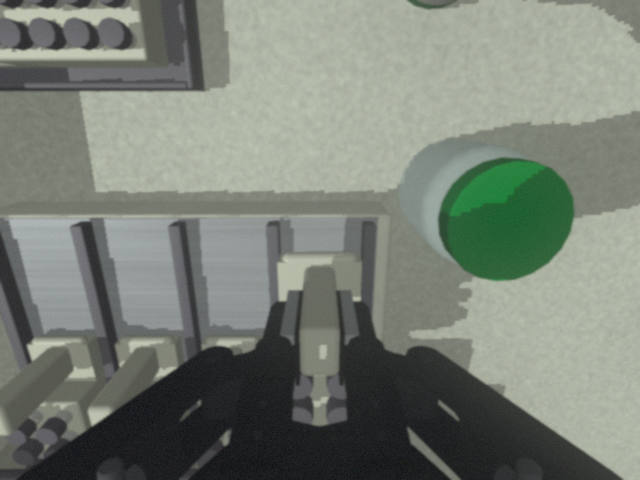

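>>> {"method": "step_arm", "body": {"targets": [[[0,0,0],[1.5,0,0],1],[[0,0,0],[2,0,0],1],[[0,0,0],[1.2,0,0],1],[[0,0,0],[0,0,0],1],[[0,0,0],[0,0,0.8],1],[[0,0,0],[0,0,1.5],1],[[0,0,0],[0,0,1.5],1],[[0,0,0],[0,0,1.5],1],[[0,0,0],[0,0,1],1],[[0,0,0],[0,0,0.7],1]]}}

```text
clock: 58.45
tcp_pos: [0.6217, -0.2284, 0.0833]
orientation: [-0.487, -0.513, -0.486, 0.513]
wrist_force: [0.5, 0.4, -2.4]
finger_gap: 0.0149
```

>>> {"method": "step_arm", "body": {"targets": [[[0,0,0],[0,0,0.4],1],[[0,0,0],[0,0,0.4],1],[[0,0,0],[0,0,0.3],1],[[0,0,0],[0,0,0.1],1],[[0,0,0],[0.1,0,0],1],[[0,0,0],[0.1,0,0.1],1],[[0,0,0],[0,0,0.1],1],[[0,0,0],[0,0,0.1],1],[[0,0,0],[0,0,0],1],[[0,0,0],[0,0,0],1]]}}

```text
clock: 59.45
tcp_pos: [0.6213, -0.2416, 0.0814]
orientation: [0.487, 0.513, 0.487, -0.513]
wrist_force: [-0.8, 0.1, -0.9]
finger_gap: 0.0148
```

```bash
python3 go.py .6216 -.2428 .0813 -2.95
```

```text
tcp [ 0.6213 -0.2416  0.0814] yaw -2.96 turn [-0.01  0.01 -0.02] shift after turn [0.01 0.04 0.11] before turn [0.01 0.04 0.11] gap 0.0148 F [-0.8  0.1 -0.9] t 59.45
```

>>> {"method": "step_arm", "body": {"targets": [[[0,0,0],[0,0,0.1],1],[[0,0,0],[0,0,0.1],1],[[0,0,0],[0,0,0],1],[[0,0,0],[0,0,0],1],[[0,0,0],[0,0,0],1],[[0,0,0],[0,0,0],1],[[0,0,0],[0,0,0],1],[[0,0,0],[0,0,0],1],[[0,0,0],[0,0,0],1],[[0,0,0],[0,0,0],1]]}}

```text
clock: 60.45
tcp_pos: [0.6212, -0.2429, 0.0815]
orientation: [0.487, 0.513, 0.487, -0.512]
wrist_force: [0.5, 4.6, 2.8]
finger_gap: 0.0146
```

>>> {"method": "step_arm", "body": {"targets": [[[0,0,0],[0,0,0],4],[[0,0,0],[0,0,0],4],[[0,0,0],[0,0,0],4],[[0,0,0],[-2,0,0],4],[[0,0,0],[-4,0,0],4],[[0,0,0],[-4,0,0],4],[[0,0,0],[-3,-2,-2],4],[[0,0,0],[-2,-3,-4],4],[[0,0,0],[-2,-3,-4],4],[[0,0,0],[-2,0,-1],4]]}}

```text
clock: 61.45
tcp_pos: [0.5465, -0.1321, 0.269]
orientation: [-0.486, -0.512, -0.489, 0.513]
wrist_force: [0.4, -0.8, 0.2]
finger_gap: 0.0402
```

```bash
python3 go.py .60 -.38 .26 -2.95;python3 - <<'E'
from h import *
c=cam('wrist');a=read_camera('wrist')[:,:,::-1];cv2.imwrite('pics/w29.png',a)
a=read_camera('scene')[:,:,::-1];cv2.imwrite('pics/s29.png',cv2.resize(a[100:420,160:540],None,fx=2.1,fy=1.85*1.1))
for L in(-.096,-.032,.032,.096): print(proj(c,[.524+L*.9987+.0515*.042,-.278-.0515*L+.9987*.042,.115]))
E
```

```text
tcp [ 0.5465 -0.1321  0.269 ] yaw -2.88 turn [ 0.07 -0.07  0.23] shift after turn [ 0.9   6.61 24.48] before turn [ 0.84  6.59 24.49] gap 0.0402 F [ 0.4 -0.8  0.2] t 61.45
[[207.35035805 319.66307244]]
[[272.81119479 319.95188172]]
[[338.35953806 320.24107707]]
[[403.99556345 320.53065927]]
```

View pics/w29.png

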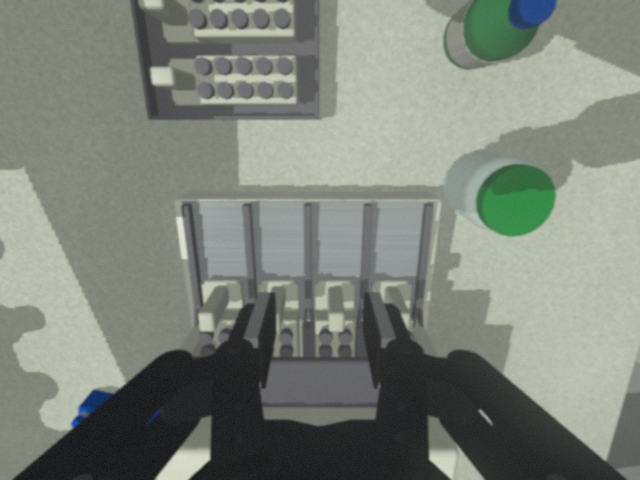

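View pics/s29.png

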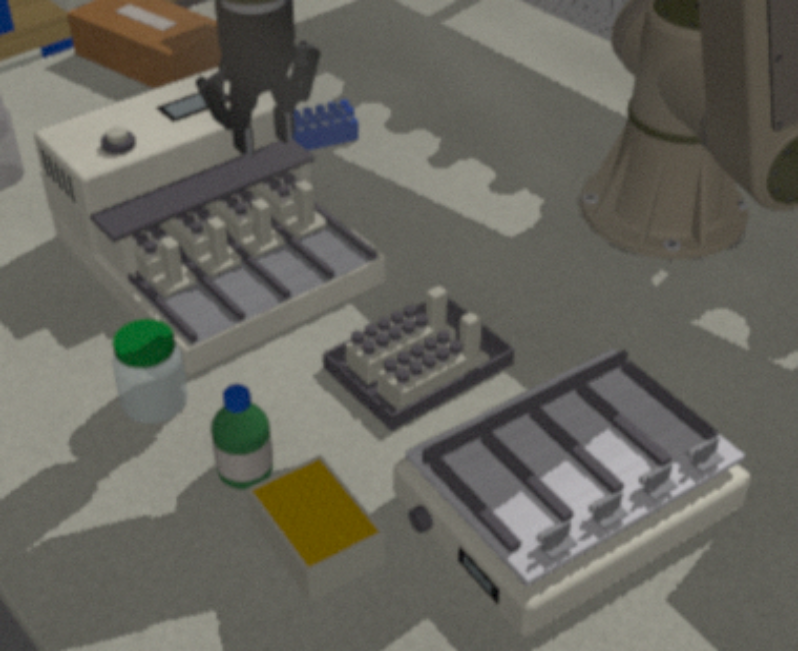

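```bash
python3 - <<'E'
from h import *
cs,cd=cam('scene'),cam('side')
a=read_camera('scene')[:,:,::-1];b=read_camera('side')[:,:,::-1]
cv2.imwrite('pics/b1.png',np.hstack([cv2.resize(a[140:200,180:260],None,fx=5,fy=5,interpolation=cv2.INTER_CUBIC),cv2.resize(b[140:200,295:375],None,fx=5,fy=5,interpolation=cv2.INTER_CUBIC)]))
E
```

```text
(no output)
```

View pics/b1.png

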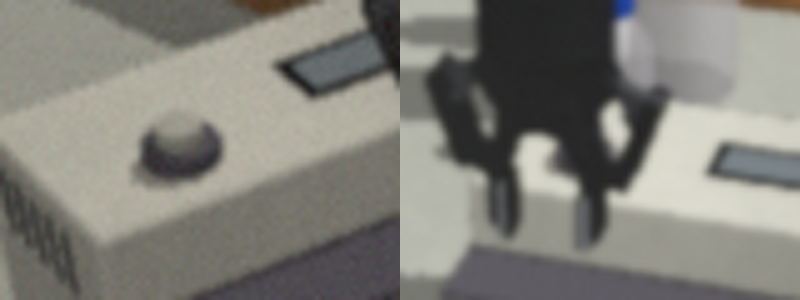

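```bash
python3 - <<'E'
from h import *
from scipy.optimize import least_squares
cs,cd=cam('scene'),cam('side')
r=least_squares(lambda p:np.r_[proj(cs,p)[0]-[216.4,165.6],proj(cd,p)[0]-[332.6,168.6]],[.59,-.385,.185]);print(r.x,r.fun)
E
python3 go.py .592 -.372 .25 -2.95
```

```text
[ 0.59145536 -0.38624681  0.18339716] [ 0.11806857  0.38985809  0.1174437  -0.52466951]
tcp [ 0.5515 -0.1361  0.2687] yaw -2.96 turn [-0.01  0.08 -0.11] shift after turn [ 1.87  5.25 23.35] before turn [ 1.92  5.26 23.34] gap 0.0398 F [0.1 0.6 0. ] t 61.65
```

>>> {"method": "step_arm", "body": {"targets": [[[0,0,0],[0,0.5,2.5],1],[[0,0,0],[0,1,4],0],[[0,0,0],[0,1,4.3],0],[[0,0,0],[0,1,4.5],0],[[0,0,0],[0,1,3.2],0],[[0,0,0],[0,0.6,1.5],0],[[0,0,0],[0,0,0],0],[[0,0,0],[0,0,0],0],[[0,0,0],[0,0,0],0],[[0,0,0],[0,0,0],0]]}}

```text
clock: 62.65
tcp_pos: [0.5914, -0.3369, 0.2686]
orientation: [-0.487, -0.513, -0.487, 0.513]
wrist_force: [0.0, 0.5, -0.2]
finger_gap: -0.0003
```

```bash
python3 go.py .591 -.386 .20 -2.95;python3 - <<'E'
from h import *
c=cam('wrist');a=read_camera('wrist')[:,:,::-1];cv2.imwrite('pics/w30.png',a)
print(proj(c,[.5915,-.3862,.1834]))
E
```

```text
tcp [ 0.5914 -0.3369  0.2686] yaw -2.91 turn [0.04 0.   0.  ] shift after turn [6.86 0.21 4.91] before turn [6.86 0.21 4.91] gap -0.0003 F [ 0.   0.5 -0.2] t 62.65
[[324.41326035 305.80974575]]
```

View pics/w30.png

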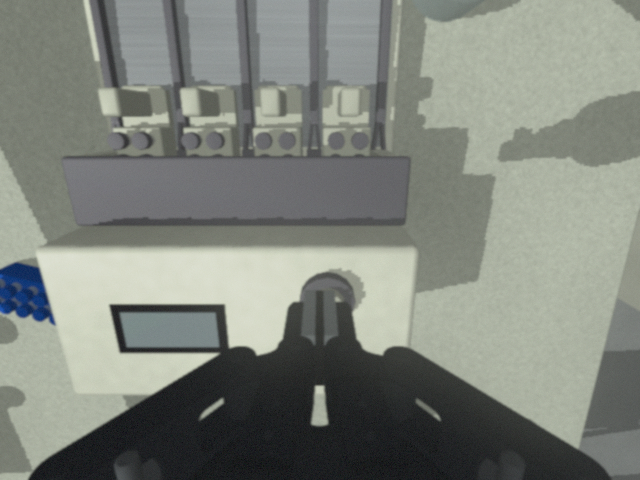

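```bash
python3 - <<'E'
from h import *
c=cam('wrist')
print(onz(c,(328,299),.175),onz(c,(328,299),.183))
S=np.array([.524,-.278]);a=-.0515;Rm=np.array([[np.cos(a),-np.sin(a)],[np.sin(a),np.cos(a)]])
for u in((110,101),(191,101.5),(271,101),(349,101)):
    print(((onz(c,u,.115)[:2]-S)@Rm).round(4))
im=cv2.imread('pics/w30.png');cv2.imwrite('pics/w30c.png',cv2.resize(im[70:330,80:400],None,fx=2.3,fy=2.3,interpolation=cv2.INTER_CUBIC))
E
```

```text
[ 0.5945182  -0.38546117  0.175     ] [ 0.59451362 -0.3809982   0.183     ]
[-0.0964  0.0389]
[-0.0324  0.0387]
[0.0309 0.0392]
[0.0925 0.0393]
```

View pics/w30c.png

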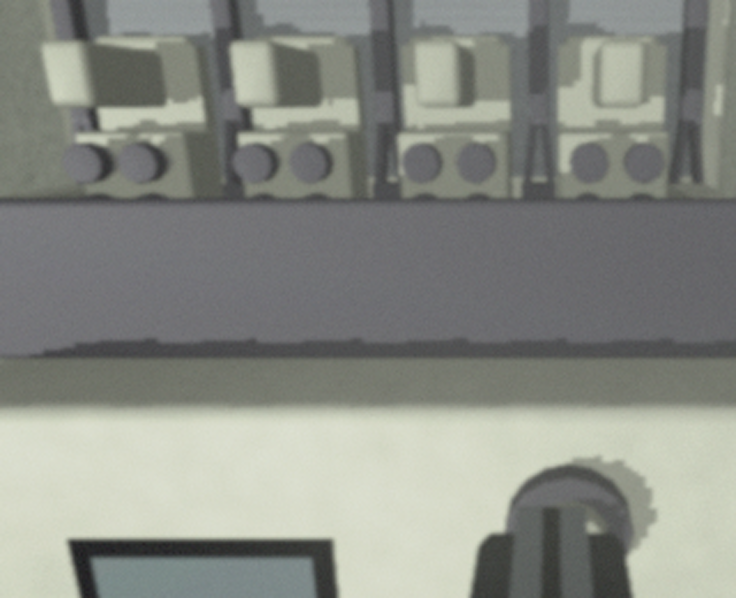

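>>> {"method": "step_arm", "body": {"targets": [[[0,0,0],[0,0.2,2.4],0],[[0,0,0],[0,0.2,2.4],0],[[0,0,0],[2,0,0],0],[[0,0,0],[2.5,0,0],0],[[0,0,0],[2,0,0],0],[[0,0,0],[1,0,0],0],[[0,0,0],[0.4,0,0],0],[[0,0,0],[0.3,0,0],0],[[0,0,0],[0,0,0],0],[[0,0,0],[0,0,0],0]]}}

```text
clock: 63.7
tcp_pos: [0.5935, -0.3861, 0.188]
orientation: [0.488, 0.513, 0.486, -0.513]
wrist_force: [-0.7, 2.4, 3.5]
finger_gap: -0.0003
```

>>> {"method": "step_arm", "body": {"targets": [[[0,0,0],[0.1,0,0],0],[[0,0,0],[0.1,0,0],0],[[0,0,0],[0.1,0,0],0],[[0,0,0],[0.1,0,0],0],[[0,0,0],[0,0,0],0],[[0,0,0],[0,0,0],0],[[0,0,0],[0,0,0],0],[[0,0,0],[0,0,0],0],[[0,0,0],[0,0,0],0],[[0,0,0],[0,0,0],0]]}}

```text
clock: 64.7
tcp_pos: [0.5936, -0.3862, 0.1859]
orientation: [0.488, 0.513, 0.486, -0.512]
wrist_force: [-4.0, 4.3, 14.4]
finger_gap: -0.0001
```

```bash
python3 go.py .593 -.386 .18 -2.95;python3 - <<'E'
from h import *
print(get_state()['wrist_force'])
a=read_camera('scene')[:,:,::-1];cv2.imwrite('pics/b2.png',cv2.resize(a[110:210,160:300],None,fx=5,fy=5,interpolation=cv2.INTER_CUBIC))
E
```

```text
tcp [ 0.5936 -0.3862  0.1859] yaw -2.96 turn [-0.01  0.13 -0.2 ] shift after turn [ 0.59 -0.06 -0.02] before turn [ 0.59 -0.06 -0.02] gap -0.0001 F [-4.   4.3 14.4] t 64.7
[-3.9672709   4.28764871 14.42107474]
```

View pics/b2.png

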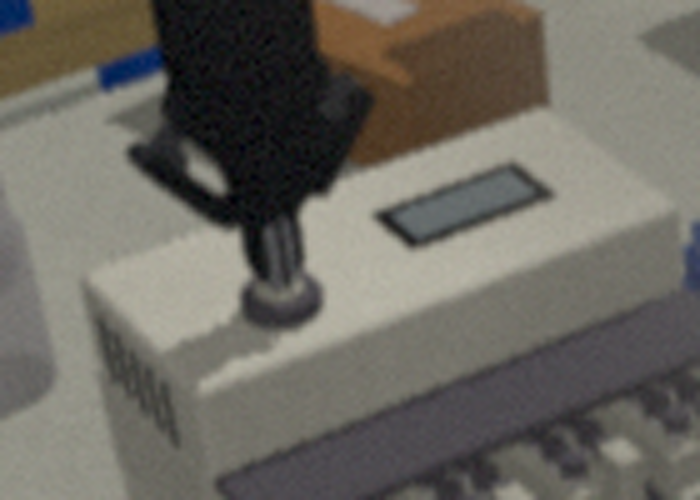

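>>> {"method": "step_arm", "body": {"targets": [[[0,0,0],[-0.4,0,0],0],[[0,0,0],[0,0,0],0],[[0,0,0],[0,0,0],0],[[0,0,0],[0,0,0],0],[[0,0,0],[0,0,0],0],[[0,0,0],[0,0,0],0],[[0,0,0],[0,0,0],0],[[0,0,0],[0,0,0],0],[[0,0,0],[0,0,0],0],[[0,0,0],[0,0,0],0]]}}

```text
clock: 65.75
tcp_pos: [0.593, -0.3863, 0.1866]
orientation: [-0.487, -0.513, -0.487, 0.513]
wrist_force: [2.5, -0.5, 3.4]
finger_gap: -0.0
```

>>> {"method": "step_arm", "body": {"targets": [[[0,0,0],[-0.2,0,0],0],[[0,0,0],[0,0,0],0],[[0,0,0],[0,0,0],0],[[0,0,0],[0,0,0],0],[[0,0,0],[0,0,0],0],[[0,0,0],[0,0,0],0],[[0,0,0],[0,0,0],0],[[0,0,0],[0,0,0],0],[[0,0,0],[0,0,0],0],[[0,0,0],[0,0,0],0]]}}

```text
clock: 66.75
tcp_pos: [0.5927, -0.3861, 0.1884]
orientation: [-0.487, -0.513, -0.487, 0.513]
wrist_force: [0.4, -2.2, 2.0]
finger_gap: 0.0001
```

>>> {"method": "step_arm", "body": {"targets": [[[0,0,0],[-0.2,0,0],0],[[0,0,0],[0,0,0],0],[[0,0,0],[0,0,0],0],[[0,0,0],[0,0,0],0],[[0,0,0],[0,0,0],0],[[0,0,0],[0,0,0],0],[[0,0,0],[0,0,0],0],[[0,0,0],[0,0,0],0],[[0,0,0],[0,0,0],0],[[0,0,0],[0,0,0],0]]}}

```text
clock: 67.75
tcp_pos: [0.5928, -0.3859, 0.1904]
orientation: [-0.487, -0.513, -0.487, 0.513]
wrist_force: [-1.1, -0.2, 1.2]
finger_gap: 0.0003
```

>>> {"method": "step_arm", "body": {"targets": [[[0,0,0],[-1,0,0],0],[[0,0,0],[-2,0,0],0],[[0,0,0],[-3,0,0],0],[[0,0,0],[-3,0,-1],0],[[0,0,0],[-3,0,-3],0],[[0,0,0],[-1,0,-4],0],[[0,0,0],[0,0,-4],0],[[0,0,0],[0,0,-4],0],[[0,0,0],[0,0,0],0],[[0,0,0],[0,0,0],0]]}}

```text
clock: 68.75
tcp_pos: [0.6015, -0.225, 0.3214]
orientation: [0.488, 0.512, 0.487, -0.512]
wrist_force: [0.0, -0.1, 0.5]
finger_gap: 0.0001
```

```bash
python3 go.py .593 -.386 .18 -2.95;python3 - <<'E'
from h import *
c=cam('wrist');a=read_camera('wrist')[:,:,::-1];cv2.imwrite('pics/w31.png',a)
a=read_camera('scene')[:,:,::-1];cv2.imwrite('pics/s31.png',cv2.resize(a[100:420,160:540],None,fx=2.1,fy=1.85))
for L in(-.096,-.032,.032,.096): print(proj(c,[.524+L*.9987+.0515*.042,-.278-.0515*L+.9987*.042,.115]).round(1))
E
```

```text
tcp [ 0.6015 -0.225   0.3214] yaw -2.84 turn [ 0.11  0.03 -0.06] shift after turn [14.14 -0.02 16.12] before turn [14.14 -0.07 16.11] gap 0.0001 F [ 0.  -0.1  0.5] t 68.75
[[155.1 216. ]]
[[217.  216.2]]
[[278.9 216.3]]
[[340.8 216.5]]
```

View pics/w31.png

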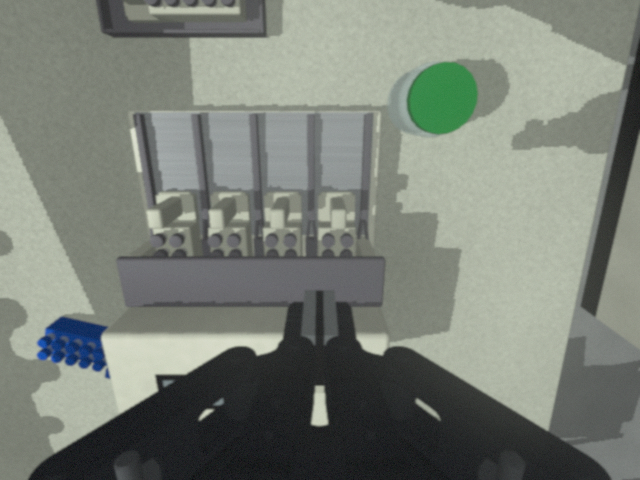

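View pics/s31.png

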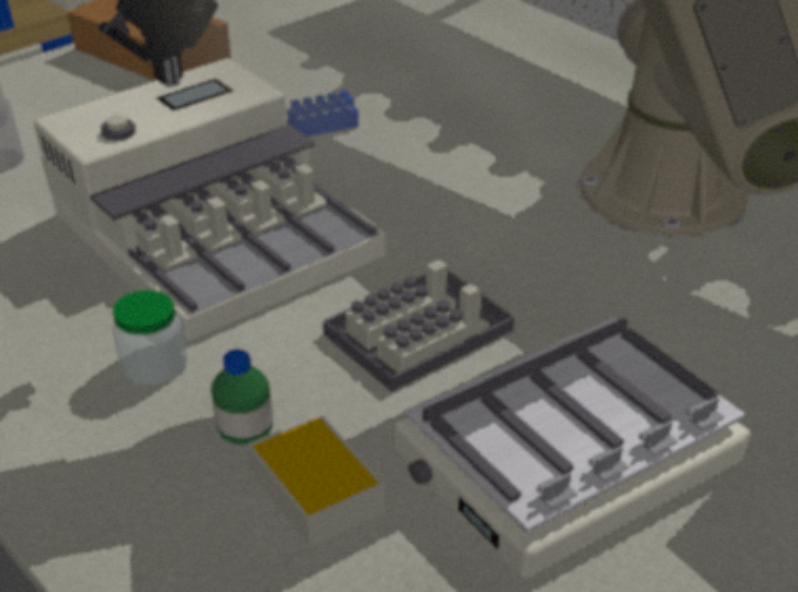

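```bash
python3 -c "
from workcell import *
print(hand_in())"
```

```text
the job is handed in; nothing more can be done
None
```

The changeover is done and handed in at about 69 s of the 210 s allowed; no verdict was reported.

- **Finished racks:** I drew the two finished racks from the lanes at x -96 and -32 mm and stood them side by side in the grey tray. The last scene picture shows both upright there.
- **Mixer racks:** I lifted all four against their catches and slid each into its own lane with the fin outside. Each was pushed until the stop answered with about 5 N. In the last pictures the four fins stand level with each other, 2 to 3 mm from where I expected them, which I put down to my sampler position estimate.
- **Start:** I pressed it after the racks were in. The force rose like a spring, about 0.7 N per mm, and then hard to 14 N at TCP height 0.186 m, so it bottomed out. The arm is clear of it now. I judged that from the force, since the button's travel was not readable. The top came out about 9 mm higher than I had triangulated from the two cameras.
- **Bystanders:** The bottle, jar and tip box look to be where they were, by eye in the scene pictures. I did not touch the blue look-alike rack.

I saw neither a knocked rack nor a slackened grip.

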